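Date, crate and book in the storage canisters

ROBOT

A 6-joint arm with a two-finger parallel gripper is mounted at the origin on the work surface. World frame = base frame: x ahead of the robot, y to its left, z up, the work surface at z = 0. Lengths are in m, angles in rad, forces in N, time in s.
With the tool pointing down it reaches from about 0.25 to 0.8 m from the base axis. Payload 8.5 kg.
Tool frame: the origin (TCP) lies midway between the tips of the shut fingers; the grasp point (between the pads) lies 19 mm behind it (grip_point_offset is the distance from the TCP to the grasp point, in m); x points along the fingers, z is the direction in which the jaws open and shut, and the axes are right-handed (so a half turn about x gives the same grasp; the last joint's range is limited). The gripper opens to 85 mm and grips with 20 to 120 N. Pads are 22 mm wide; open, the fingers measure 114 mm over their backs; the gripper's body (76 mm by 85 mm) begins 54 mm behind the grasp point. The pads swing forward as they close: fully open they stand 13 mm farther back than shut.
Start: joints at [1.247, 0.238, -0.013, 1.319, 0, 1.571], TCP at [0.167, 0.498, 0.231] pointing down, gripper open.
Joint ranges: [-2.66, 2.66], [-1.03, 1.9], [-1.14, 1.46], [-1.82, 2.27], [-1.45, 1.34], [-3.14, 3.14]. Speed limits (rad/s): [2.22, 2.22, 2.79, 3.14, 3.14, 3.14].

INTERFACE

Orientations are given as a 3x3 rotation matrix whose columns are the frame's x, y, z axes.
In Python, from cell import state, grab_frame, calibration, finish_job, grip_point_offset gives the robot as it stands.
- The arm moves only by the shell command python3 -m handwheel 'ROWS' [FORCE]. ROWS is JSON, a list of rows, each a list of 7 numbers: the shift along the tool's x, y, z as a fraction of full scale, then the turn, a rotation vector about the tool's x, y, z as a fraction of full scale, then the opening, from -1 (shut) to 1 (fully open), so that 0 is half open. In form: [[dx, dy, dz, ax, ay, az, gripper], ...]. A call has 1 to 12 rows; each row shifts and turns the pose as measured when the row begins, along the tool's axes as they then stand; what a row does not reach is not made up. Full scale, the value 1, is 0.6 m for a shift and 360 degrees for a turn. A row lasts 1/10 s, in which the tool goes at most 50 mm and 8.59 degrees, less where a joint would pass 70% of its speed; a pose out of reach is approached as far as the arm can. A call with a number of a shift or a turn outside -1 to 1 is refused whole. A call with a gripper value outside its range is refused whole. The fingers move at their own pace and stop on an object; FORCE is the grip in N (left out, the last holds). Time passes only in rows, so rows that do not move let the fingers close. It gives the time, the measured TCP pose, the force and the opening at its end, in the units of the state.
- state(): the state, without advancing time (a new reading comes with each control period).
- grab_frame(name): name is "side" or "top" or "wrist"; returns the picture (420x560x3 uint8, red, green, blue); there is no depth.
- calibration(name): a dict with "fx", "fy", "cx", "cy" (pixels), "position" and "rotation" of the camera in the world; the wrist camera has in their place "mount" (4x4, takes a point from camera to tool coordinates, whose origin is the TCP and whose axes are the tool frame's). Camera axes: x right, y up, looking along -z (the intrinsics and any distortion apply to the point x, -y, -z); pixel columns grow to the right and rows downward; lengths in m; the calibration is good to about 2 mm. The wrist camera is an equidistant fisheye: a pixel r from the principal point sees the ray r / f radians off the axis. A picture is of the moment at which its call begins: read the wrist's pose just before it. calibration takes no time and is no camera call.
- finish_job(): hands the job in, once; it reports no verdict.
The state is a dict: "time_s": time; "joint_pos": joint angles; "dq": joint speeds; "effort": joint torques, N m; "eef_pos": TCP position; "ee_rot": TCP orientation; "wrist_force": force on the tool from outside, world axes, zero at the start; "wrist_torque": the same for the moment, N m; "width": opening from 0.0 (shut) to 1.0 (fully open).
Only numpy, scipy, OpenCV 4.12 (cv2) and the standard library are available. Lean on these libraries where they do the work, as an engineer would, in place of code of your own. Each camera call takes 0.05 s, during which the arm holds its last target. There are 200 camera calls.

TASK

Put the storage canisters into the grey crate, each size in its own pocket (large, the tallest, in the robot's leftmost pocket, then medium, small and mini to the right; a size that is not here leaves its pocket empty), and turn the month ring on every lid to 8. When all of them are crated and dated, take the scanner from its cradle and scan the barcode label on each lid in turn from left to right, holding the window still about 7 cm straight above the label for a good second each. Then stand the scanner back in its cradle, leaving the tins and the milk-powder pack where they are.

Things in the scene. Friction and masses are not known exactly. Their poses are not given: they have to be found in the camera images.
- can_large: large storage canister: white box, grey lid, 145 mm high to the lid's top, 110 (x) by 90 mm (y) like the other sizes, about 0.48 kg; origin: centre of its underside, z up. Mid-lid stands the black ribbed month ring, a round sleeve 56 mm across, 1 to 31 mm above the lid; lift by it (the box is too wide to grip). Absent in some starts.
- ring_large (a joint): month ring on can_large: angle (rad) about the can's z, counterclockwise from above +. Numbers 1-12 run clockwise on its top; number k is set at (k-1) x 0.5236 rad, facing the black mark on the lid's +x side: 8 is 3.665. Stops at 1 (0) and 12 (5.76). A click takes about 0.08 N m; let go, it snaps to the nearest number. The crate pocket keeps the canister from turning along.
- can_large_label (a point): centre of the white barcode label on the lid of can_large: 20 (x) by 52 mm (y), flat on the lid 145 mm above the underside, 42 mm from the ring's axis towards the canister's -x side; z up.
- can_medium: medium storage canister: white box, grey lid, 120 mm high to the lid's top, 110 (x) by 90 mm (y) like the other sizes, about 0.42 kg; origin: centre of its underside, z up. Mid-lid stands the black ribbed month ring, a round sleeve 56 mm across, 1 to 31 mm above the lid; lift by it (the box is too wide to grip). Absent in some starts.
- ring_medium (a joint): month ring on can_medium: angle (rad) about the can's z, counterclockwise from above +. Numbers 1-12 run clockwise on its top; number k is set at (k-1) x 0.5236 rad, facing the black mark on the lid's +x side: 8 is 3.665. Stops at 1 (0) and 12 (5.76). A click takes about 0.08 N m; let go, it snaps to the nearest number. The crate pocket keeps the canister from turning along.
- can_medium_label (a point): centre of the white barcode label on the lid of can_medium: 20 (x) by 52 mm (y), flat on the lid 120 mm above the underside, 42 mm from the ring's axis towards the canister's -x side; z up.
- can_small: small storage canister: white box, grey lid, 95 mm high to the lid's top, 110 (x) by 90 mm (y) like the other sizes, about 0.36 kg; origin: centre of its underside, z up. Mid-lid stands the black ribbed month ring, a round sleeve 56 mm across, 1 to 31 mm above the lid; lift by it (the box is too wide to grip). Absent in some starts.
- ring_small (a joint): month ring on can_small: angle (rad) about the can's z, counterclockwise from above +. Numbers 1-12 run clockwise on its top; number k is set at (k-1) x 0.5236 rad, facing the black mark on the lid's +x side: 8 is 3.665. Stops at 1 (0) and 12 (5.76). A click takes about 0.08 N m; let go, it snaps to the nearest number. The crate pocket keeps the canister from turning along.
- can_small_label (a point): centre of the white barcode label on the lid of can_small: 20 (x) by 52 mm (y), flat on the lid 95 mm above the underside, 42 mm from the ring's axis towards the canister's -x side; z up.
- can_mini: mini storage canister: white box, grey lid, 70 mm high to the lid's top, 110 (x) by 90 mm (y) like the other sizes, about 0.3 kg; origin: centre of its underside, z up. Mid-lid stands the black ribbed month ring, a round sleeve 56 mm across, 1 to 31 mm above the lid; lift by it (the box is too wide to grip). Absent in some starts.
- ring_mini (a joint): month ring on can_mini: angle (rad) about the can's z, counterclockwise from above +. Numbers 1-12 run clockwise on its top; number k is set at (k-1) x 0.5236 rad, facing the black mark on the lid's +x side: 8 is 3.665. Stops at 1 (0) and 12 (5.76). A click takes about 0.08 N m; let go, it snaps to the nearest number. The crate pocket keeps the canister from turning along.
- can_mini_label (a point): centre of the white barcode label on the lid of can_mini: 20 (x) by 52 mm (y), flat on the lid 70 mm above the underside, 42 mm from the ring's axis towards the canister's -x side; z up.
- crate: fixed grey crate with four pockets in a row along its y, 136 by 448 mm outside and 48 mm high; each pocket is 120 mm (along the crate's x) by 102 mm inside with a floor 5 mm above the worktop; walls 8 mm. A canister goes in with its long side along the crate's x, either way round. Origin at the centre of its underside.
- pocket_large (a point): centre of the floor of the crate's leftmost (+y) pocket, the place of the large canister (pockets are 110 mm apart).
- pocket_medium (a point): centre of the floor of the crate's second from the left pocket, the place of the medium canister (pockets are 110 mm apart).
- pocket_small (a point): centre of the floor of the crate's third from the left pocket, the place of the small canister (pockets are 110 mm apart).
- pocket_mini (a point): centre of the floor of the crate's rightmost (-y) pocket, the place of the mini canister (pockets are 110 mm apart).
- scanner: cordless pocket barcode scanner, an upright grey bar 150 mm tall standing nose down in its cradle; 40 (x) by 26 mm (y), above 110 mm a black end 34 by 22 mm; 0.16 kg, mass centre about 70 mm up. Origin: centre of the nose (lower end), z up along the bar. Grip it across the 26 mm, 80 mm or more above the nose.
- scan_window (a point): the scanner's window, in the middle of its nose (same point as its origin). The beam leaves along the scanner's -z. It reads a label that lies within 15 mm of the beam's line, 40 to 110 mm in front of the window, seen within 0.3 rad of straight on, without a break for a second.
- cradle: fixed black charging cradle of the scanner, a foot of 100 by 80 mm with a socket 66 by 52 mm, 52 mm high; the socket is 50 mm (its x) by 36 mm (its y) inside. Origin at the centre of its underside. The scanner stands in it with its x along the cradle's x, either way round.
- cradle_floor (a point): centre of the floor of the cradle's socket, 8 mm above the worktop: where the nose of the standing scanner rests.
- tin_1: bystander: food tin, 76 mm across, 110 mm high. Origin at the centre of its underside.
- tin_2: bystander: a second food tin of the same size. Origin at the centre of its underside.
- milk_pack: bystander: foil pack of milk powder, 60 by 92 mm, 153 mm high. Origin at the centre of its underside.

How it is judged:
By the outcome, as a careful person would: the job done as asked, in the order asked, and still so for the second after the job is handed in, with the robot touching nothing.
Of can_large, can_medium, can_small, can_mini only 3 to 4 are there at a start; the rules pass over those that are not, and their reading is None.
At some moment in a run one of can_large, can_medium, can_small, can_mini may be knocked a few centimetres aside while the robot is not near it.
It also fails if it takes over 210 s, if anything falls off the work surface, if the arm or the gripper's body presses on something with over 40 N, if the wrist force passes 120 N, or if a joint passes its speed limit or range.

## Working session

There is one attempt and no reset: what is moved stays moved. The work goes in short steps, Python scripts to look and compute and a shell command to move; the robot and the scene stay as the last step left them, time stands still between calls to the robot, and variables do not carry over. Pictures are saved under pics/ and viewed, about 12 in all and at most 16, crops included, and the job is handed in when it is done.

```bash
ls; mkdir -p pics; python3 - <<'E'
from cell import *
import cv2
print(state()); print(grip_point_offset)
for n in("side","top","wrist"):
    print(n,calibration(n)); cv2.imwrite(f"pics/{n}0.png",grab_frame(n)[:,:,::-1])
E
```

```text
pics
{'time_s': 0.0, 'joint_pos': array([ 1.24699117e+00,  2.38760466e-01, -1.42084784e-02,  1.31921591e+00,
       -2.70301238e-06,  1.57082981e+00]), 'dq': array([ 9.93741169e-04,  1.09479224e-03,  6.79164077e-04,  1.01634625e-03,
       -3.48758548e-04,  6.44796079e-05]), 'effort': array([ 1.20855551e-03, -5.38773680e+01,  3.46436298e+01,  1.84833974e-02,
       -3.99920702e-05,  5.29655637e-06]), 'eef_pos': array([0.16691608, 0.49733717, 0.23070611]), 'ee_rot': array([[-4.39234893e-04, -9.48020920e-01,  3.18207704e-01],
       [-1.31723074e-03,  3.18208007e-01,  9.48020005e-01],
       [-9.99999036e-01, -2.74950260e-06, -1.38853035e-03]]), 'wrist_force': array([0.95590621, 0.69185503, 0.18884209]), 'wrist_torque': array([0.01228527, 0.05627594, 0.00735351]), 'width': 0.9995115775444984}
0.0187
side {'fx': 446.66115392010886, 'fy': 446.66115392010886, 'cx': 281.9500522189076, 'cy': 209.13015066717472, 'position': array([ 0.02179101, -0.90707094,  0.69771446]), 'rotation': array([[ 0.86523819,  0.23642838, -0.44211367],
       [-0.50135369,  0.41278611, -0.7604289 ],
       [ 0.00271141,  0.87960744,  0.47569255]])}
top {'fx': 436.90152556831634, 'fy': 436.90152556831634, 'cx': 276.2919902886769, 'cy': 217.71508687221694, 'position': array([ 0.3944486 , -0.00313695,  1.09489183]), 'rotation': array([[-0.02321956,  0.98706535, -0.15862801],
       [-0.99947512, -0.02650497, -0.01862699],
       [-0.02259049,  0.15811224,  0.9871627 ]])}
wrist {'fx': 325.19226210127806, 'fy': 325.19226210127806, 'cx': 278.78459614938606, 'cy': 214.87673567034898, 'mount': array([[-5.39492816e-04,  2.87625496e-01, -9.57742806e-01,
        -1.43362680e-01],
       [ 3.18456190e-04,  9.57742946e-01,  2.87625359e-01,
         7.38729905e-02],
       [ 9.99999804e-01, -1.49827311e-04, -6.08291559e-04,
         9.33592317e-05],
       [ 0.00000000e+00,  0.00000000e+00,  0.00000000e+00,
         1.00000000e+00]])}
```

View pics/top0.png

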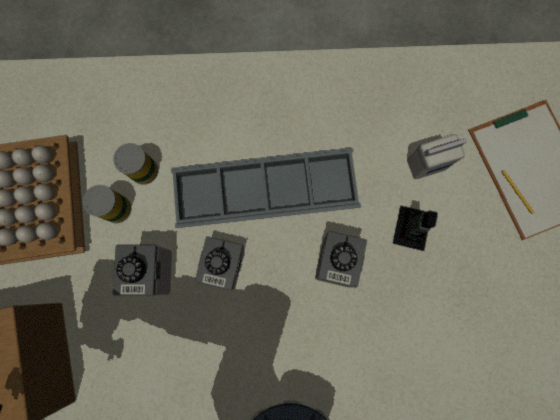

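View pics/side0.png

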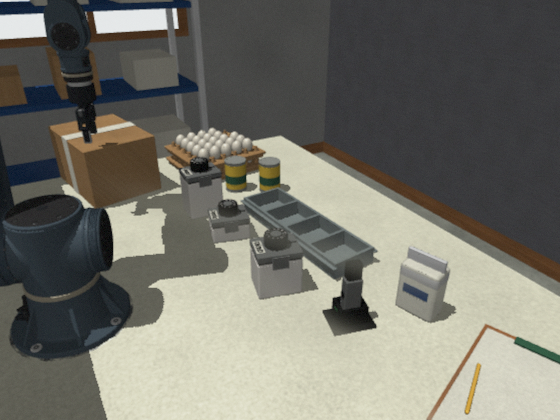

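```bash
cat > h.py <<'E'
import numpy as np, cv2
from cell import *
def ray(n,u,v,st=None):
    c=calibration(n)
    x,y=(u-c["cx"])/c["fx"],(v-c["cy"])/c["fy"]
    if n=="wrist":
        st=st or state(); r=np.hypot(x,y)+1e-12; s=np.sin(r)/r
        d=np.array([x*s,-y*s,-np.cos(r)])
        M=c["mount"]; R=st["ee_rot"]
        return R@M[:3,3]+st["eef_pos"], R@M[:3,:3]@d
    return np.array(c["position"]), np.array(c["rotation"])@np.array([x,-y,-1.])
def onz(n,u,v,z,st=None):
    o,d=ray(n,u,v,st); return (o+d*(z-o[2])/d[2])[:2]
def tri(a,b):
    (o1,d1),(o2,d2)=ray(*a),ray(*b)
    t=np.linalg.lstsq(np.c_[d1,-d2],o2-o1,rcond=None)[0]
    p,q=o1+d1*t[0],o2+d2*t[1]
    return (p+q)/2,np.linalg.norm(p-q)
def proj(n,p,st=None):
    c=calibration(n)
    if n=="wrist":
        st=st or state(); M=c["mount"]; q=st["ee_rot"].T@(np.array(p)-st["eef_pos"]); q=M[:3,:3].T@(q-M[:3,3])
        v=np.array([q[0],-q[1],-q[2]]); r=np.hypot(v[0],v[1]); th=np.arctan2(r,v[2]); k=th/r
        return c["cx"]+c["fx"]*v[0]*k,c["cy"]+c["fy"]*v[1]*k
    q=np.array(c["rotation"]).T@(np.array(p)-c["position"])
    return c["cx"]+c["fx"]*q[0]/-q[2],c["cy"]-c["fy"]*q[1]/-q[2]
E
python3 - <<'E'
from h import *
for a,b in(((131,267),(200,161)),((217,261),(228,205)),((344,256),(276,235))): print(tri(("top",*a),("side",*b)))
im=cv2.imread("pics/top0.png")[140:305,90:450]
cv2.imwrite("pics/c1.png",cv2.resize(im,(800,367),interpolation=cv2.INTER_CUBIC))
E
```

```text
(array([0.44534976, 0.32344852, 0.17446653]), np.float64(0.00031692244365827193))
(array([0.45853696, 0.15353568, 0.09610072]), np.float64(0.0003511943039626629))
(array([ 0.45866172, -0.12935969,  0.14648515]), np.float64(0.001087453525049859))
```

View pics/c1.png

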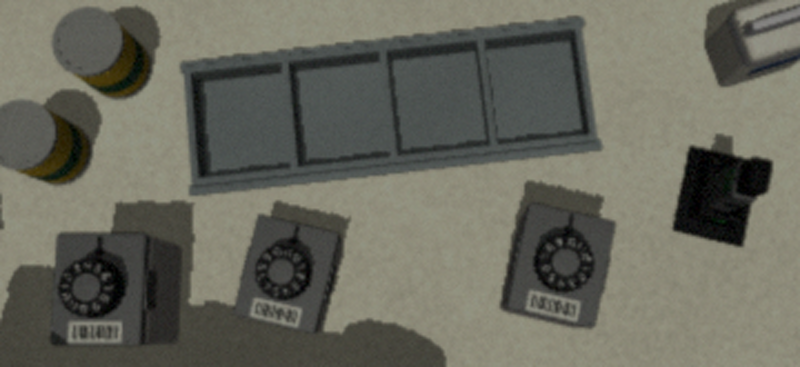

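Top view: large canister at left, crop (92,287); mini at (285,268); medium at (566,260). The small one is absent. The crate's rim corners in the crop are (183,66), (583,17), (600,147) and (192,192), and the cradle is near (712,195).

```bash
cat > geo.py <<'E'
from h import *
f=lambda p:(p[0]/2.2222+90,p[1]/2.2222+140)
if __name__=="__main__":
    C=np.array([onz("top",*f(p),0.048) for p in((183,66),(583,17),(600,147),(192,192))])
    c=C.mean(0); e=(C[0]-C[1]+C[3]-C[2]); yaw=np.arctan2(-e[0],e[1]); print("crate",c,yaw,np.linalg.norm(e)/2)
    for i,n in enumerate(["large","medium","small","mini"]):
        print(n,c+(0.165-0.11*i)*np.array([-np.sin(yaw),np.cos(yaw)]))
    for n,r,l,h in(("large",(131,267),(95,332),.145),("mini",(217,261),(275,313),.07),("medium",(344,256),(551,305),.12)):
        a=onz("top",*r,h+.031);b=onz("top",*f(l),h);d=a-b;print(n,a,np.arctan2(d[1],d[0]),np.linalg.norm(d))
    print("scanner top",onz("top",431,219,.158),"cradle",[onz("top",*f(p),.005).round(3) for p in((690,147),(758,163),(744,246),(675,228))])
E
cat > plan.py <<'E'
# plan.py x y z jawyaw_deg : shift (fractions) in tool axes now, and turn about tool x (fraction), jaw yaw mod 180
import sys
from h import *
def plan(x,y,z,yaw=None):
    s=state();R=s["ee_rot"];t=R.T@(np.array([x,y,z])-s["eef_pos"])
    cur=np.degrees(np.arctan2(R[1,2],R[0,2]))
    tr=0 if yaw is None else -((yaw-cur+90)%180-90)
    print("t%.2f"%s["time_s"],"pos",s["eef_pos"].round(4),"jaw%.1f"%cur,"j6 %.2f"%s["joint_pos"][5],"w%.3f"%s["width"],"F",s["wrist_force"].round(1),
     "tilt",np.degrees(np.cross(R[:,0],[0,0,-1])).round(1))
    print("shift frac",(t/.6).round(4),"rows%.1f"%(np.linalg.norm(t)/.05),"turn deg %.1f frac %.4f rows %.1f"%(tr,tr/360,abs(tr)/8.59))
if __name__=="__main__": plan(*map(float,sys.argv[1:]))
E
python3 geo.py
python3 -m handwheel '[[-0.04,-0.073,-0.018,0,0,0,1],[-0.04,-0.073,-0.018,0,0,0,1],[-0.04,-0.073,-0.018,0,0,0,1],[-0.04,-0.073,-0.018,0,0,0,1]]'
python3 plan.py 0.445 0.323 0.33 90
```

```text
crate [0.63936446 0.04218328] 0.09027133188251528 0.44955794277594013
large [0.62448991 0.20651145]
medium [0.63440627 0.09695934]
small [ 0.64432264 -0.01259278]
mini [ 0.654239   -0.12214489]
large [0.44511802 0.32296432] -0.1228561518643394 0.046962049874494136
mini [0.45806106 0.1528338 ] -0.2778279313355501 0.04570596178529881
medium [ 0.45884704 -0.12899522] -0.25146451159926264 0.045755512621796876
scanner top [ 0.5332499  -0.31857362] cradle [array([ 0.591, -0.296]), array([ 0.57 , -0.371]), array([ 0.477, -0.349]), array([ 0.499, -0.273])]
time_s: 0.55
eef_pos: [0.3157, 0.4017, 0.3232]
ee_rot: [[-0.005, -0.951, 0.308], [-0.008, 0.308, 0.951], [-1.0, 0.002, -0.009]]
wrist_force: [1.2, 1.8, 0.9]
width: 0.997
t0.55 pos [0.3157 0.4017 0.3232] jaw72.0 j6 1.22 w0.997 F [1.2 1.8 0.9] tilt [ 0.5 -0.3  0. ]
shift frac [-0.0113 -0.2455 -0.0585] rows3.0 turn deg -18.0 frac -0.0499 rows 2.1
```

```bash
python3 -m handwheel '[[-0.004,-0.08,-0.02,-0.02,0,0,1],[-0.003,-0.078,-0.02,-0.02,0,0,1],[-0.003,-0.07,0.0,-0.01,0,0,1],[0,0,0,0,0,0,1]]'
python3 plan.py 0.445 0.323 0.33 90
python3 - <<'E'
from h import *
cv2.imwrite("pics/w1.png",grab_frame("wrist")[:,:,::-1])
E
```

```text
time_s: 0.95
eef_pos: [0.4508, 0.3482, 0.3322]
ee_rot: [[-0.001, -1.0, -0.008], [-0.005, -0.008, 1.0], [-1.0, 0.001, -0.005]]
wrist_force: [-1.0, 0.3, -0.3]
width: 1.001
t0.95 pos [0.4508 0.3482 0.3322] jaw90.5 j6 0.65 w1.001 F [-1.   0.3 -0.3] tilt [ 0.3 -0.   0. ]
shift frac [ 0.0039  0.01   -0.042 ] rows0.5 turn deg 0.5 frac 0.0013 rows 0.1
```

View pics/w1.png

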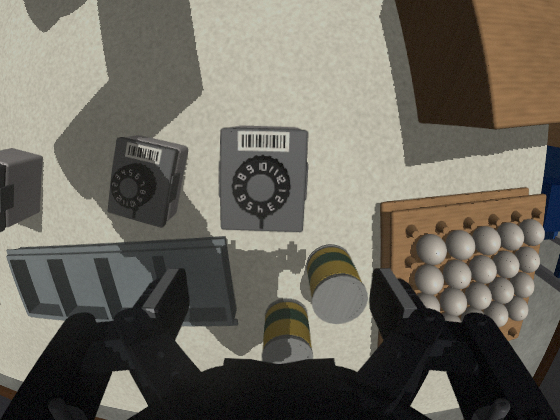

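```bash
python3 - <<'E'
from h import *
im=cv2.imread("pics/w1.png")
a=cv2.resize(im[125:235,212:312],None,fx=4,fy=4,interpolation=cv2.INTER_CUBIC)
b=cv2.resize(im[130:230,100:196],(422,440),interpolation=cv2.INTER_CUBIC)
cv2.imwrite("pics/w1c.png",np.clip(np.hstack([a,b]).astype(float)*1.5,0,255)[:,:800])
E
```

```text
[ WARN:0@0.585] global loadsave.cpp:1063 imwrite_ Unsupported depth image for selected encoder is fallbacked to CV_8U.
```

View pics/w1c.png

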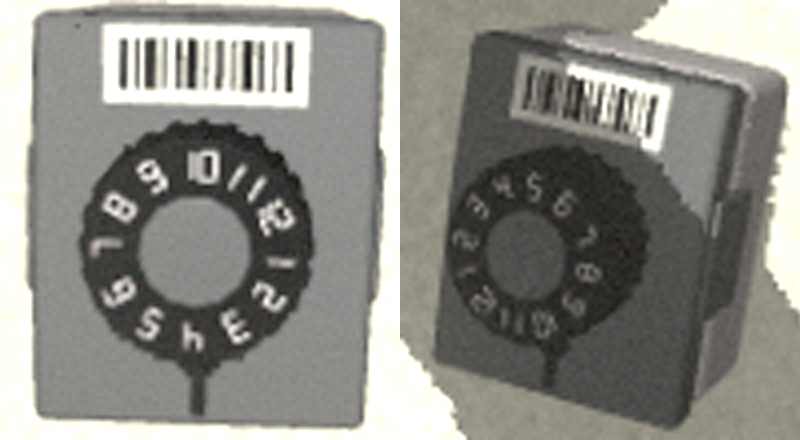

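Zoomed wrist view: the large ring shows 4 at its mark. The mini ring looks like 11 or 10, so I'll check it closer up.

```bash
python3 - <<'E'
from h import *
s=state()
a=onz("wrist",260.75,187,.176,s); b=onz("wrist",263.75,141.25,.145,s); d=a-b
print("large",a,np.degrees(np.arctan2(d[1],d[0])),np.linalg.norm(d))
for p in((527,255),(590,105)):
    print(onz("wrist",100+(p[0]-400)/4.396,130+p[1]/4.4,.101 if p[1]>200 else .07,s))
for p in((130,158),(102,202)): print("tin",onz("top",*p,.11))
E
python3 plan.py 0.445 0.323 0.20 90
```

```text
large [0.43766559 0.33095344] -1.8736809207657763 0.041149989470288736
[0.45331184 0.15746363]
[0.41376487 0.16765889]
tin [0.70422416 0.35635136]
tin [0.60044311 0.41857627]
t1.00 pos [0.4488 0.3483 0.3326] jaw90.4 j6 0.65 w1.003 F [-0.4  0.1 -0.1] tilt [ 0.3 -0.1  0. ]
shift frac [ 0.2213  0.0064 -0.0411] rows2.7 turn deg 0.4 frac 0.0011 rows 0.0
```

```bash
cat > lab.py <<'E'
# lab.py h... : find labels in wrist picture at lid heights h; gives can centre and yaw
import sys
from h import *
def labels(hs,save=None):
    s=state(); im=grab_frame("wrist")
    if save: cv2.imwrite(save,im[:,:,::-1])
    g=cv2.cvtColor(im,cv2.COLOR_RGB2GRAY)
    for h in hs:
        best=None
        for t in range(60,235,10):
            m=cv2.morphologyEx((g>t).astype(np.uint8),cv2.MORPH_CLOSE,np.ones((5,5)))
            for c in cv2.findContours(m,cv2.RETR_EXTERNAL if t<0 else cv2.RETR_LIST,cv2.CHAIN_APPROX_NONE)[0]:
                if len(c)<40 or len(c)>900: continue
                P=np.array([onz("wrist",*p,h,s) for p in c[:,0].astype(float)],np.float32)
                (cx,cy),wh,a=cv2.minAreaRect(P*1000)
                l,w=max(wh),min(wh); fill=cv2.contourArea(P*1000)/(l*w+1e-9)
                e=abs(l-52)+abs(w-20)+30*(1-fill)
                if e<14 and (best is None or e<best[0]):
                    B=cv2.boxPoints(((cx,cy),wh,a)); B=B[np.argsort([0]*4)]
                    d=B[1]-B[0] if np.linalg.norm(B[1]-B[0])<np.linalg.norm(B[2]-B[1]) else B[2]-B[1]
                    d=d/np.linalg.norm(d); d=d if d[0]>0 else -d   # can x taken towards world +x
                    best=(e,t,(l,w),np.array([cx,cy]),np.array([cx,cy])+42*d,np.degrees(np.arctan2(d[1],d[0])))
        print(h,best)
if __name__=="__main__":
    labels([float(x) for x in sys.argv[1:] if x[0]!='p'],next((x for x in sys.argv[1:] if x[0]=='p'),None))
E
python3 -m handwheel '[[0.05,0.01,-0.03,0,0,0,1],[0.05,0,0,0,0,0,1],[0,0,0,0,0,0,1]]'
python3 lab.py .145 .07; python3 plan.py 0.440 0.329 0.148 90
```

```text
time_s: 1.3
eef_pos: [0.4414, 0.3299, 0.2711]
ee_rot: [[-0.002, -1.0, -0.005], [-0.004, -0.005, 1.0], [-1.0, 0.002, -0.004]]
wrist_force: [-1.4, 0.7, -0.1]
width: 1.001
t1.35 pos [0.4418 0.3303 0.2732] jaw90.3 j6 0.64 w1.005 F [-0.5 -0.4  0.8] tilt [ 0.2 -0.   0. ]
shift frac [ 0.2087  0.003  -0.0015] rows2.5 turn deg 0.3 frac 0.0008 rows 0.0Traceback (most recent call last):
  File "lab.py", line 25, in <module>
    labels([float(x) for x in sys.argv[1:] if x[0]!='p'],next((x for x in sys.argv[1:] if x[0]=='p'),None))
    ~~~~~~^^^^^^^^^^^^^^^^^^^^^^^^^^^^^^^^^^^^^^^^^^^^^^^^^^^^^^^^^^^^^^^^^^^^^^^^^^^^^^^^^^^^^^^^^^^^^^^^^
  File "lab.py", line 14, in labels
    P=np.array([onz("wrist",*p,h,s) for p in c[:,0].astype(float)],np.float32)
                ~~~^^^^^^^^^^^^^^^^
  File "h.py", line 13, in onz
    o,d=ray(n,u,v,st); return (o+d*(z-o[2])/d[2])[:2]
        ~~~^^^^^^^^^^
  File "h.py", line 4, in ray
    c=calibration(n)
ValueError: time passes only in moves, steps and waits
```

```bash
sed -i 's/^def ray/import functools, cell\ncalibration=functools.lru_cache(None)(cell.calibration)\ndef ray/' h.py
python3 lab.py .145 .07 ppics; ls; 
```

```text
geo.py
h.py
lab.py
pics
plan.pyTraceback (most recent call last):
  File "lab.py", line 25, in <module>
    labels([float(x) for x in sys.argv[1:] if x[0]!='p'],next((x for x in sys.argv[1:] if x[0]=='p'),None))
    ~~~~~~^^^^^^^^^^^^^^^^^^^^^^^^^^^^^^^^^^^^^^^^^^^^^^^^^^^^^^^^^^^^^^^^^^^^^^^^^^^^^^^^^^^^^^^^^^^^^^^^^
  File "lab.py", line 6, in labels
    if save: cv2.imwrite(save,im[:,:,::-1])
             ~~~~~~~~~~~^^^^^^^^^^^^^^^^^^^
cv2.error: OpenCV(4.12.0) /io/opencv/modules/imgcodecs/src/loadsave.cpp:1051: error: (-2:Unspecified error) could not find a writer for the specified extension in function 'imwrite_'
```

```bash
python3 lab.py .145 .07 pics/w2.png
```

```text
0.145 (1.892707991115938, 150, (51.96977615356445, 20.12775993347168), array([398.24676514, 331.66931152]), array([440.23014832, 330.48791873]), np.float32(-1.6118511))
0.07 (12.394579598286857, 140, (48.70976257324219, 23.58533477783203), array([691.60900879, 823.14086914]), array([712.45911026, 786.68166733]), np.float32(-60.235844))
```

```bash
python3 -m handwheel '[[0.07,0.003,0,0,0,0,1],[0.07,0,0,0,0,0,1],[0.06,0,0,0,0,0,1],[0.012,0,0,0,0,0,1],[0,0,0,0,0,0,-1],[0,0,0,0,0,0,-1],[0,0,0,0,0,0,-1],[0,0,0,0,0,0,-1],[0,0,0,0,0,0,-1],[0,0,0,0,0,0,-1]]' 60
python3 plan.py 0.44 0.22 0.22 97
```

```text
time_s: 2.45
eef_pos: [0.4477, 0.3397, 0.161]
ee_rot: [[0.022, -1.0, -0.009], [0.014, -0.009, 1.0], [-1.0, -0.022, 0.013]]
wrist_force: [-0.0, 0.4, -5.5]
width: 0.638
t2.45 pos [0.4477 0.3397 0.161 ] jaw90.5 j6 0.64 w0.638 F [-0.   0.4 -5.5] tilt [-0.8  1.2  0. ]
shift frac [-0.1012  0.0124 -0.198 ] rows2.7 turn deg -6.5 frac -0.0180 rows 0.8
```

```bash
python3 - <<'E'
from h import *
a=grab_frame("wrist")[:,:,::-1]; b=grab_frame("side")[100:240,130:310,::-1]
cv2.imwrite("pics/g1.png",np.hstack([cv2.resize(a[100:420],(400,228)),cv2.resize(b,(400,311))[:228]]) if 0 else np.vstack([cv2.resize(a,(420,315)),cv2.resize(b,(420,280),)]))
E
```

```text
(no output)
```

View pics/g1.png

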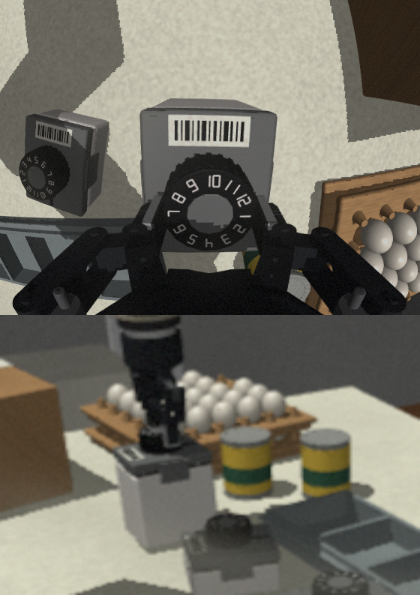

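```bash
for i in 1 2 ; do python3 -m handwheel '[[0,0,0,0,0,0,-1],[0,0,0,0,0,0,-1],[0,0,0,0,0,0,-1]]' | sed -n '1,2p;4,5p'; done; python3 plan.py 0.44 0.22 0.22 97
```

```text
time_s: 2.85
eef_pos: [0.4474, 0.3394, 0.1605]
wrist_force: [0.2, 0.1, -5.7]
width: 0.636
time_s: 3.15
eef_pos: [0.4473, 0.3393, 0.1603]
wrist_force: [-0.4, 0.2, -5.0]
width: 0.638
t3.15 pos [0.4473 0.3393 0.1603] jaw90.5 j6 0.64 w0.638 F [-0.4  0.2 -5. ] tilt [-0.7  1.2  0. ]
shift frac [-0.1023  0.0119 -0.1975] rows2.7 turn deg -6.5 frac -0.0180 rows 0.8
```

```bash
python3 -m handwheel '[[-0.04,0,-0.01,0,0,0,-1],[-0.04,0,-0.06,-0.01,0,0,-1],[-0.02,0,-0.06,-0.01,0,0,-1],[0,0,-0.04,0,0,0,-1],[0,0,0,0,0,0,-1],[0,0,0,0,0,0,-1]]'
python3 plan.py 0.6245 0.2065 0.22 97; python3 lab.py .18 .19 .2 .21 .22 .23 pics/w3.png
```

```text
time_s: 3.75
eef_pos: [0.4524, 0.2353, 0.2213]
ee_rot: [[0.021, -0.99, -0.141], [0.015, -0.141, 0.99], [-1.0, -0.023, 0.011]]
wrist_force: [0.3, 0.6, -4.7]
width: 0.636
t3.75 pos [0.4524 0.2353 0.2213] jaw98.1 j6 0.34 w0.636 F [ 0.3  0.6 -4.7] tilt [-0.8  1.2  0. ]
shift frac [ 0.0074 -0.277  -0.0879] rows3.5 turn deg 1.1 frac 0.0031 rows 0.1
0.18 None
0.19 (9.77809685303888, 210, (58.1825065612793, 22.062685012817383), array([408.59457397, 238.08128357]), array([450.52197647, 235.61292887]), np.float32(-3.3692343))
0.2 (5.138081944264822, 210, (54.81822204589844, 20.786970138549805), array([406.73501587, 237.22010803]), array([448.66241455, 234.751647  ]), np.float32(-3.3693798))
0.21 (1.3528506705988388, 180, (51.94059753417969, 20.087793350219727), array([404.84332275, 236.39727783]), array([446.78358459, 234.15797544]), np.float32(-3.056272))
0.22 (4.169329861491887, 120, (49.479736328125, 19.625627517700195), array([403.12017822, 235.45570374]), array([445.04533768, 232.94951773]), np.float32(-3.420934))
0.23 (9.003799288803688, 120, (46.01824951171875, 18.252683639526367), array([401.25332642, 234.59753418]), array([443.17848206, 232.0913136 ]), np.float32(-3.4209812))
```

```bash
python3 -m handwheel '[[-0.008,-0.05,-0.022,-0.005,0.0017,0.0036,-1],[-0.008,-0.065,-0.022,-0.005,0,0,-1],[-0.008,-0.065,-0.022,-0.005,0,0,-1],[0,-0.065,-0.022,-0.005,0,0,-1],[0,-0.04,0,0,0,0,-1],[0,0,0,0,0,0,-1],[0,0,0,0,0,0,-1]]'
python3 plan.py 0.6245 0.2065 0.22 97; python3 lab.py .21 .22 .23 .24 pics/w4.png
```

```text
time_s: 4.5
eef_pos: [0.6331, 0.2245, 0.2298]
ee_rot: [[-0.008, -0.961, -0.276], [-0.002, -0.276, 0.961], [-1.0, 0.009, 0.0]]
wrist_force: [-0.2, 0.8, -4.9]
width: 0.634
t4.50 pos [0.6331 0.2245 0.2298] jaw106.0 j6 0.06 w0.634 F [-0.2  0.8 -4.9] tilt [ 0.1 -0.5  0. ]
shift frac [ 0.0165  0.0218 -0.0248] rows0.4 turn deg 9.0 frac 0.0251 rows 1.1
0.21 (4.3607532285982575, 200, (53.5235710144043, 21.102968215942383), array([588.17193604, 212.889328  ]), array([628.82045746, 223.45803356]), np.float32(14.574335))
0.22 (2.944279237928514, 160, (51.03540802001953, 20.264955520629883), array([586.6963501 , 212.33126831]), array([627.30423355, 223.05507278]), np.float32(14.79306))
0.23 (4.771420242611575, 120, (49.07176208496094, 19.633434295654297), array([585.35845947, 211.48072815]), array([625.97408295, 222.17517948]), np.float32(14.751649))
0.24 (9.549678746582849, 120, (45.65895080566406, 18.26799774169922), array([583.824646 , 211.0177002]), array([624.44025421, 221.71220684]), np.float32(14.751725))
```

View pics/w4.png

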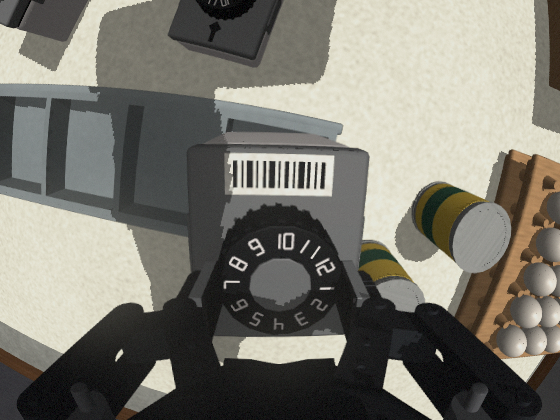

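Wrist view: the canister hangs over the left pocket, with its label at (280,175). The crate's near-left rim corner is at (342,127). I'll check the crate estimate against that corner.

```bash
python3 - <<'E'
from h import *
from geo import f
s=state()
for p in((342,127),(225,95),(0,85)): print("w",onz("wrist",*p,.048,s))
print("top",onz("top",*f((192,192)),.048),onz("top",*f((183,66)),.048))
print("side",[onz("side",*p,.048) for p in((244,198),(276,191),(373,248),(334,270))])
E
python3 plan.py 0.6245 0.2065 0.22 96
```

```text
w [0.54853893 0.26691461]
w [0.55000379 0.14596444]
w [ 0.58520819 -0.16693948]
top [0.54780805 0.26005675] [0.69039376 0.27203729]
side [array([0.55771607, 0.25683962]), array([0.67174075, 0.2503334 ]), array([ 0.72594765, -0.17418556]), array([ 0.5792448 , -0.20223024])]
t4.55 pos [0.6328 0.2246 0.2297] jaw106.1 j6 0.06 w0.637 F [-0.4 -0.2 -6. ] tilt [ 0.1 -0.5  0. ]
shift frac [ 0.0163  0.0216 -0.0251] rows0.4 turn deg 10.1 frac 0.0279 rows 1.2
```

```bash
python3 - <<'E'
from h import *
im=cv2.imread("pics/w4.png")[70:200,0:360]
cv2.imwrite("pics/c4.png",np.clip(cv2.resize(im,(792,286),interpolation=cv2.INTER_CUBIC)*1.3,0,255).astype(np.uint8))
E
```

```text
(no output)
```

View pics/c4.png

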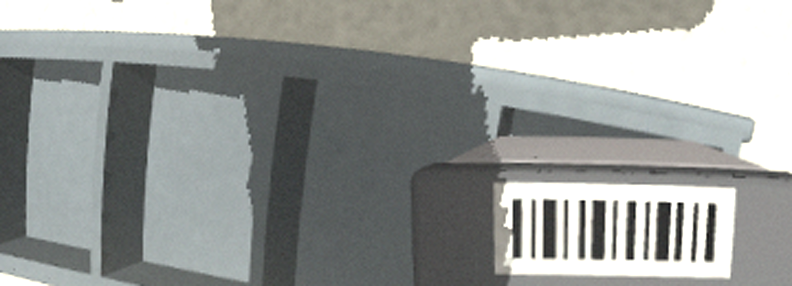

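```bash
python3 - <<'E'
from h import *
s=state()
yaw=.0903;c=np.array([.6394,.0422]);R=np.array([[np.cos(yaw),-np.sin(yaw)],[np.sin(yaw),np.cos(yaw)]])
for n,p in(("corner",(341.8,124)),("div2 near inner, right edge",(129.5,105.5)),("div1 right edge",(52,99)),("inner corner",(328,138)),("nearwall",(225,95))):
    w=onz("wrist",*p,.048,s);print(n,w,"local",R.T@(w-c))
E
```

```text
corner [0.5456964  0.26582062] local [-0.07315632  0.23115947]
div2 near inner, right edge [0.58219627 0.04669601] local [-0.05656522  0.00963617]
div1 right edge [ 0.59185483 -0.06277069] local [-0.05681744 -0.10025551]
inner corner [0.56353349 0.25659241] local [-0.05622407  0.22036035]
nearwall [0.55000379 0.14596444] local [-0.07967478  0.11140319]
```

```bash
python3 -m handwheel '[[0.01,0.0122,-0.0208,0.009,0,0,-1],[0,0,0,0.009,0,-0.001,-1],[0,0,0,0.007,0,0,-1],[0,0,0,0,0,0,-1],[0,0,0,0,0,0,-1],[0,0,0,0,0,0,-1],[0,0,0,0,0,0,-1]]'
python3 plan.py 0.6295 0.2105 0.20 97; python3 lab.py .21 .22  pics/w5.png; python3 - <<'E'
from h import *
a=cv2.imread("pics/w5.png")[60:240]
b=grab_frame("side")[:,:,::-1][110:250,150:350]
cv2.imwrite("pics/c5.png",np.vstack([cv2.resize(a,(560,180)),cv2.resize(b,(560,392))]))
E
```

```text
time_s: 5.25
eef_pos: [0.6227, 0.2132, 0.2244]
ee_rot: [[-0.004, -0.992, -0.125], [-0.001, -0.125, 0.992], [-1.0, 0.004, -0.001]]
wrist_force: [0.7, 0.1, -3.9]
width: 0.638
t5.25 pos [0.6227 0.2132 0.2244] jaw97.2 j6 0.20 w0.638 F [ 0.7  0.1 -3.9] tilt [ 0.1 -0.2  0. ]
shift frac [ 0.0407 -0.0108 -0.0058] rows0.5 turn deg 0.2 frac 0.0005 rows 0.0
0.21 (2.760085063861378, 200, (53.457088470458984, 20.336061477661133), array([575.64697266, 207.58837891]), array([617.42301941, 211.91989756]), np.float32(5.919518))
0.22 (2.0685037463921674, 120, (51.18483352661133, 20.1998348236084), array([574.18188477, 207.44781494]), array([615.9477005 , 211.87690163]), np.float32(6.053349))
```

View pics/c5.png

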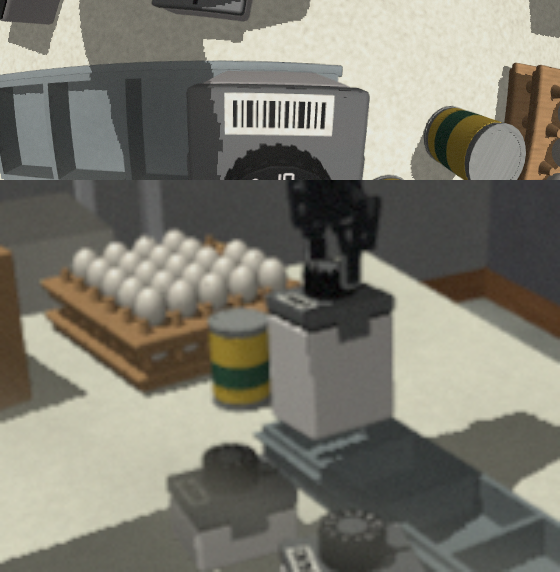

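```bash
python3 -m handwheel '[[0,-0.0124,0,0,0,0,-1],[0,0,0,0,0,0,-1],[0.03,0,0,0,0,0,-1],[0,0,0,0,0,0,-1],[0,0,0,0,0,0,-1]]'
python3 plan.py 0.6300 0.2115 0.19 97; python3 lab.py .19 .2  pics/w6.png; python3 - <<'E'
from h import *
a=cv2.imread("pics/w6.png")[60:240]
b=grab_frame("side")[:,:,::-1][110:250,200:400]
cv2.imwrite("pics/c6.png",np.vstack([cv2.resize(a,(560,180)),cv2.resize(b,(560,392))]))
E
```

```text
time_s: 5.85
eef_pos: [0.6319, 0.2141, 0.2062]
ee_rot: [[-0.004, -0.992, -0.125], [-0.001, -0.125, 0.992], [-1.0, 0.004, -0.0]]
wrist_force: [0.0, 0.1, -4.7]
width: 0.639
t5.85 pos [0.6319 0.2141 0.2062] jaw97.2 j6 0.20 w0.639 F [ 0.   0.1 -4.7] tilt [ 0.1 -0.2  0. ]
shift frac [ 0.0271  0.0035 -0.0039] rows0.3 turn deg 0.2 frac 0.0005 rows 0.0
0.19 (3.6936156148517547, 220, (53.956939697265625, 20.33028793334961), array([585.09454346, 208.48695374]), array([626.85973358, 212.92189693]), np.float32(6.0613837))
0.2 (1.7342430514656215, 130, (51.61012649536133, 20.314977645874023), array([583.62957764, 208.37158203]), array([625.4114151 , 212.64690399]), np.float32(5.84245))
```

View pics/c6.png

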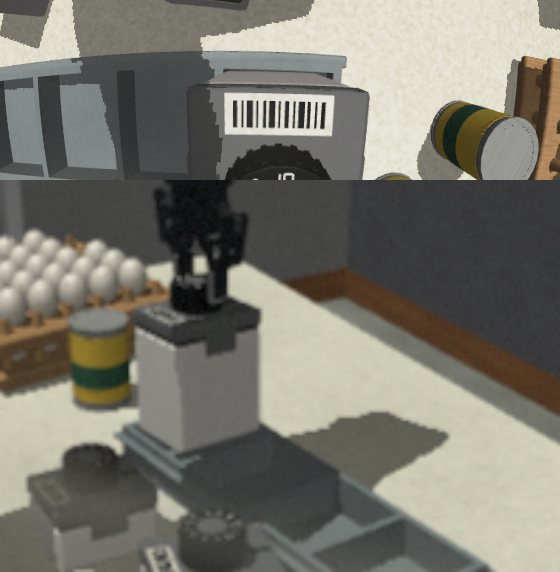

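```bash
python3 -m handwheel '[[0.01,0.002,-0.004,0,0,0,-1],[0.015,0,0,0,0,0,-1],[0.012,0,0,0,0,0,-1],[0,0,0,0,0,0,-1]]'
python3 plan.py 0.6300 0.2115 0.155 97;python3 -m handwheel '[[0.012,0,0,0,0,0,-1],[0.012,0,0,0,0,0,-1],[0.008,0,0,0,0,0,-1],[0,0,0,0,0,0,-1]]'
python3 plan.py 0.6300 0.2115 0.155 97
```

```text
time_s: 6.35
eef_pos: [0.6351, 0.2175, 0.2026]
ee_rot: [[0.022, -0.991, -0.129], [0.015, -0.129, 0.992], [-1.0, -0.024, 0.012]]
wrist_force: [-1.1, 0.4, -4.7]
width: 0.639
t6.35 pos [0.6351 0.2175 0.2026] jaw97.4 j6 0.20 w0.639 F [-1.1  0.4 -4.7] tilt [-0.8  1.3  0. ]
shift frac [ 0.079   0.0115 -0.0097] rows1.0 turn deg 0.4 frac 0.0012 rows 0.0
time_s: 6.75
eef_pos: [0.6349, 0.2173, 0.181]
ee_rot: [[0.021, -0.991, -0.129], [0.015, -0.129, 0.992], [-1.0, -0.023, 0.012]]
wrist_force: [-0.3, 0.4, -4.5]
width: 0.637
t6.75 pos [0.6349 0.2173 0.181 ] jaw97.4 j6 0.20 w0.637 F [-0.3  0.4 -4.5] tilt [-0.8  1.2  0. ]
shift frac [ 0.043   0.0102 -0.009 ] rows0.5 turn deg 0.4 frac 0.0011 rows 0.0
```

```bash
python3 -m handwheel '[[0,0.004,-0.004,0,0.0017,0.0036,-1],[0,0,0,0,0,0,-1]]'; python3 plan.py 0.6300 0.2125 0.164 97;  python3 lab.py .16 .17 .18; python3 -c "
from h import *
cv2.imwrite('pics/s7.png',cv2.resize(grab_frame('side')[90:240,200:400,::-1],(800,600)))"
```

```text
time_s: 6.95
eef_pos: [0.6322, 0.2142, 0.1786]
ee_rot: [[-0.004, -0.992, -0.128], [0.0, -0.128, 0.992], [-1.0, 0.004, 0.001]]
wrist_force: [-0.2, 0.4, -5.4]
width: 0.637
t6.95 pos [0.6322 0.2142 0.1786] jaw97.4 j6 0.20 w0.637 F [-0.2  0.4 -5.4] tilt [-0.  -0.2 -0. ]
shift frac [ 0.0244  0.0039 -0.0024] rows0.3 turn deg 0.4 frac 0.0011 rows 0.0
0.16 (5.184859337757809, 200, (55.222816467285156, 20.969789505004883), array([585.80908203, 208.83197021]), array([627.58578491, 213.1571064 ]), np.float32(5.9107656))
0.17 (1.2919244027149102, 190, (51.808998107910156, 19.859676361083984), array([584.19403076, 208.61837769]), array([625.98343658, 212.81906796]), np.float32(5.740116))
0.18 (4.105424805835076, 120, (50.217533111572266, 19.533658981323242), array([582.71331787, 208.00440979]), array([624.52614975, 211.96510243]), np.float32(5.4111586))
```

View pics/s7.png

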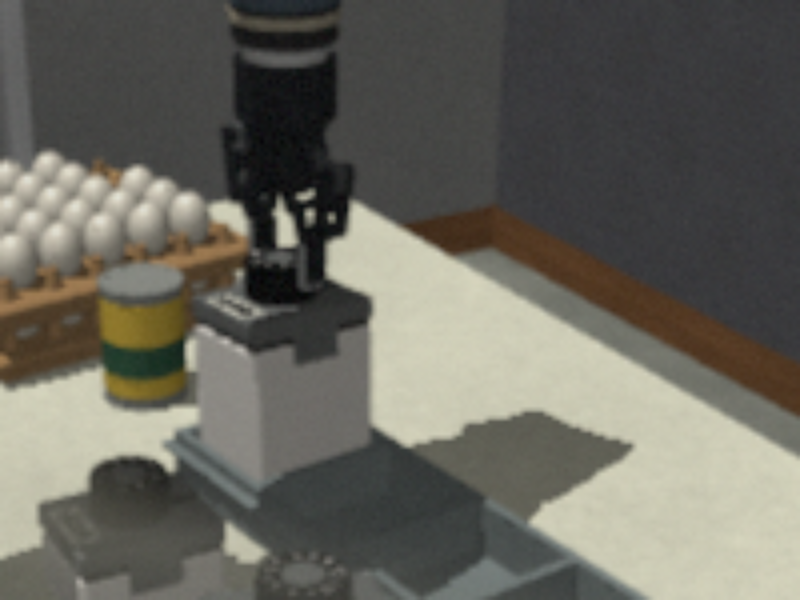

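Side view: the large canister is inside the leftmost pocket, part-way down.

```bash
python3 -m handwheel '[[0.012,0,0,0,0,0,-1],[0.012,0,0,0,0,0,-1],[0.01,0,0,0,0,0,-1],[0,0,0,0,0,0,-1]]'; python3 plan.py 0.6300 0.2125 0.164 97; 
```

```text
time_s: 7.45
eef_pos: [0.6334, 0.2134, 0.1643]
ee_rot: [[0.007, -0.992, -0.127], [0.002, -0.127, 0.992], [-1.0, -0.007, 0.001]]
wrist_force: [-0.9, 1.5, -6.0]
width: 0.636
t7.45 pos [0.6334 0.2134 0.1643] jaw97.3 j6 0.20 w0.636 F [-0.9  1.5 -6. ] tilt [-0.1  0.4  0. ]
shift frac [ 0.0004  0.0058 -0.0008] rows0.1 turn deg 0.3 frac 0.0009 rows 0.0
```

```bash
python3 -m handwheel '[[0.008,0.002,0,0,0,0,-1],[0.006,0,0,0,0,0,-1],[0,0,0,0,0,0,-1]]'; python3 plan.py 0.6300 0.2125 0.16 97;python3 lab.py .145 .15 .155 
```

```text
time_s: 7.75
eef_pos: [0.6332, 0.2129, 0.1637]
ee_rot: [[0.017, -0.992, -0.127], [0.005, -0.127, 0.992], [-1.0, -0.018, 0.003]]
wrist_force: [0.1, 1.7, -6.3]
width: 0.638
t7.75 pos [0.6332 0.2129 0.1637] jaw97.3 j6 0.20 w0.638 F [ 0.1  1.7 -6.3] tilt [-0.3  1.   0. ]
shift frac [0.006  0.0055 0.    ] rows0.1 turn deg 0.3 frac 0.0008 rows 0.0
0.145 (4.1290032224210345, 220, (54.41338348388672, 20.579015731811523), array([586.91540527, 207.92510986]), array([628.71115494, 212.06213284]), np.float32(5.6528316))
0.15 (1.9182903560571156, 220, (52.72042465209961, 19.938838958740234), array([586.00213623, 207.77935791]), array([627.79789734, 211.91631413]), np.float32(5.65274))
0.155 (1.2719541154174585, 170, (51.813636779785156, 20.113252639770508), array([585.2288208, 207.6051178]), array([627.04732513, 211.50546527]), np.float32(5.3284736))
```

```bash
python3 -m handwheel '[[0.012,0.003,0,0,0.0006,0.004,-1],[0,0,0,0,0,0,-1]]'; python3 plan.py 0.6300 0.2125 0.16 97;python3 lab.py  .15 .155 
```

```text
time_s: 8.0
eef_pos: [0.6337, 0.2127, 0.1635]
ee_rot: [[0.002, -0.992, -0.126], [-0.0, -0.126, 0.992], [-1.0, -0.002, -0.0]]
wrist_force: [-0.3, 3.2, -7.0]
width: 0.637
t8.00 pos [0.6337 0.2127 0.1635] jaw97.2 j6 0.20 w0.637 F [-0.3  3.2 -7. ] tilt [0.  0.1 0. ]
shift frac [0.0059 0.0062 0.0004] rows0.1 turn deg 0.2 frac 0.0007 rows 0.0
0.15 (2.07604619061627, 210, (52.88438034057617, 20.190120697021484), array([586.53546143, 207.61962891]), array([628.34766769, 211.58689809]), np.float32(5.420171))
0.155 (1.5643093970659736, 140, (52.175838470458984, 20.46101951599121), array([585.83306885, 207.50466919]), array([627.64506531, 211.47417283]), np.float32(5.423232))
```

```bash
python3 -m handwheel '[[0.03,0.003,0,0,0,0,-1],[0,0,0,0,0,0,-1]]'; python3 plan.py 0.6300 0.2125 0.16 97;python3 -c "
from h import *; s=state(); print(s['joint_pos'].round(4),s['effort'].round(2),s['wrist_torque'].round(2))"
```

```text
time_s: 8.25
eef_pos: [0.6374, 0.2097, 0.1568]
ee_rot: [[0.022, -0.992, -0.124], [-0.003, -0.124, 0.992], [-1.0, -0.021, -0.006]]
wrist_force: [0.3, 0.8, -6.2]
width: 0.637
t8.25 pos [0.6374 0.2097 0.1568] jaw97.1 j6 0.20 w0.637 F [ 0.3  0.8 -6.2] tilt [0.2 1.3 0. ]
shift frac [-0.0057  0.0116  0.0062] rows0.2 turn deg 0.1 frac 0.0003 rows 0.0
[ 0.3224  0.5041  0.2018  1.2487 -0.0102  0.1981] [-5.500e-01 -8.100e+01  3.761e+01  4.000e-02 -5.800e-01 -5.000e-02] [ 0.24 -0.23 -0.04]
```

```bash
python3 -m handwheel '[[0,0,0,0,0,0.0036,-1],[0,0,0,0,0,0,1],[0,0,0,0,0,0,1],[0,0,0,0,0,0,1],[0,0,0,0,0,0,1],[-0.06,0,0,0,0,0,1],[-0.06,0,0,0,0,0,1],[0,0,0,0,0,0,1]]'; python3 lab.py  .145 .15 .155 .07 pics/w8.png; python3 plan.py 0.6300 0.2125 0.15 97
```

```text
time_s: 9.05
eef_pos: [0.6364, 0.2093, 0.2254]
ee_rot: [[-0.006, -0.992, -0.124], [-0.011, -0.124, 0.992], [-1.0, 0.007, -0.01]]
wrist_force: [0.3, 0.8, 0.2]
width: 1.001
0.145 (2.313354192806733, 190, (52.49470901489258, 19.7618408203125), array([581.83685303, 200.7905426 ]), array([623.65790176, 204.66348886]), np.float32(5.290932))
0.15 (1.4521255901660504, 160, (51.93309783935547, 20.08142852783203), array([581.3371582 , 201.02212524]), array([623.15763092, 204.90133858]), np.float32(5.299518))
0.155 (1.7121712802300435, 130, (51.63444900512695, 20.00090217590332), array([580.94470215, 200.8249054 ]), array([622.7646904 , 204.70929766]), np.float32(5.306614))
0.07 None
t9.10 pos [0.6358 0.2091 0.2231] jaw97.1 j6 0.20 w1.003 F [ 0.4 -1.3 -0.3] tilt [ 0.7 -0.5  0. ]
shift frac [0.1218 0.0078 0.0081] rows1.5 turn deg 0.1 frac 0.0004 rows 0.0
```

```bash
cat >> plan.py <<'E'
    s=state();R=s["ee_rot"];w=R.T@np.degrees(np.cross(R[:,0],[0,0,-1]))/360; print("tiltfix ay %.4f az %.4f"%(w[1],w[2]))
E
python3 -m handwheel '[[0.02,0.02,-0.006,0,-0.0018,-0.0016,1],[0.0,0,0,0,0,0,1]]'; python3 lab.py .15; python3 plan.py 0.6240 0.2055 0.152 97
```

```text
time_s: 9.3
eef_pos: [0.6235, 0.2039, 0.2088]
ee_rot: [[-0.001, -0.992, -0.125], [0.0, -0.125, 0.992], [-1.0, 0.001, 0.001]]
wrist_force: [-0.3, -0.5, 0.7]
width: 1.0
0.15 (1.5719905164283334, 170, (51.738502502441406, 19.908327102661133), array([581.49645996, 201.13272095]), array([623.30934143, 205.09286928]), np.float32(5.410413))  File "plan.py", line 12
    s=state();R=s["ee_rot"];w=R.T@np.degrees(np.cross(R[:,0],[0,0,-1]))/360; print("tiltfix ay %.4f az %.4f"%(w[1],w[2]))
IndentationError: unexpected indent
```

```bash
sed -i 's/^if __name__.*/if __name__=="__main__":\n    plan(*map(float,sys.argv[1:]))/' plan.py
python3 -m handwheel '[[0.05,0,0,0,0,0,1],[0.04,0,0,0,0,0,1]]'; python3 plan.py 0.6233 0.2051 0.152 97
python3 -m handwheel '[[0,0,0,0,0,0,1]]'; python3 plan.py 0.6233 0.2051 0.152 97
```

```text
time_s: 9.55
eef_pos: [0.6271, 0.2053, 0.1572]
ee_rot: [[0.006, -0.992, -0.125], [0.002, -0.125, 0.992], [-1.0, -0.006, 0.001]]
wrist_force: [0.1, 0.6, -0.9]
width: 1.005
t9.55 pos [0.6271 0.2053 0.1572] jaw97.2 j6 0.19 w1.005 F [ 0.1  0.6 -0.9] tilt [-0.1  0.3  0. ]
shift frac [0.0086 0.0063 0.0004] rows0.1 turn deg 0.2 frac 0.0005 rows 0.0
tiltfix ay 0.0002 az 0.0010
time_s: 9.65
eef_pos: [0.6259, 0.2051, 0.1541]
ee_rot: [[0.001, -0.992, -0.125], [0.001, -0.125, 0.992], [-1.0, -0.001, 0.0]]
wrist_force: [-0.7, -1.2, 0.3]
width: 0.998
t9.65 pos [0.6259 0.2051 0.1541] jaw97.2 j6 0.19 w0.998 F [-0.7 -1.2  0.3] tilt [-0.   0.1  0. ]
shift frac [0.0034 0.0043 0.0006] rows0.1 turn deg 0.2 frac 0.0005 rows 0.0
tiltfix ay 0.0001 az 0.0002
```

Good, the moves settle here. Closing, logging whether the pose shifts.

```bash
python3 -m handwheel '[[0.002,0.004,0,0,0,0,-1],[0,0,0,0,0,0,-1]]' 60|sed -n '1,2p;4,5p'; python3 -m handwheel '[[0,0,0,0,0,0,-1],[0,0,0,0,0,0,-1]]'|sed -n '1,2p;4,5p';python3 -m handwheel '[[0,0,0,0,0,0,-1],[0,0,0,0,0,0,-1]]'|sed -n '1,2p;4,5p'; python3 plan.py 0.6233 0.2051 0.152 97
```

```text
time_s: 9.85
eef_pos: [0.624, 0.2051, 0.1535]
wrist_force: [0.6, 0.3, 0.6]
width: 0.695
time_s: 10.05
eef_pos: [0.6246, 0.2053, 0.1548]
wrist_force: [-0.3, 0.5, -4.9]
width: 0.639
time_s: 10.25
eef_pos: [0.6246, 0.2054, 0.1549]
wrist_force: [-0.4, 0.7, -5.0]
width: 0.642
t10.25 pos [0.6246 0.2054 0.1549] jaw97.2 j6 0.19 w0.642 F [-0.4  0.7 -5. ] tilt [-0.   0.1  0. ]
shift frac [ 0.0049  0.0022 -0.0002] rows0.1 turn deg 0.2 frac 0.0005 rows 0.0
tiltfix ay 0.0000 az 0.0003
```

```bash
python3 -m handwheel '[[0,0,0,-0.0238,0,0,-1],[0,0,0,-0.0238,0,0,-1],[0,0,0,-0.0238,0,0,-1],[0,0,0,-0.0238,0,0,-1],[0,0,0,-0.0238,0,0,-1],[0,0,0,-0.0238,0,0,-1],[0,0,0,-0.0238,0,0,-1],[0,0,0,-0.0238,0,0,-1]]'|sed -n '1,2p;4,5p'; python3 plan.py 0.624 0.2051 0.154 217.2
```

```text
time_s: 11.05
eef_pos: [0.624, 0.2064, 0.1544]
wrist_force: [-0.3, -0.2, -5.3]
width: 0.644
t11.05 pos [0.624  0.2064 0.1544] jaw166.3 j6 -1.01 w0.644 F [-0.3 -0.2 -5.3] tilt [-0.1  0.   0. ]
shift frac [ 0.0006  0.0021 -0.0005] rows0.0 turn deg -50.9 frac -0.1415 rows 5.9
tiltfix ay 0.0001 az 0.0004
```

```bash
python3 -m handwheel '[[0,0,0,-0.0238,0,0,-1],[0,0,0,-0.0238,0,0,-1],[0,0,0,-0.0238,0,0,-1],[0,0,0,-0.0238,0,0,-1],[0,0,0,-0.0238,0,0,-1],[0,0,0,-0.0238,0,0,-1],[0,0,0,0,0,0,-1],[0,0,0,0,0,0,-1]]'|sed -n '1,2p;4,5p'; python3 plan.py 0.624 0.2051 0.154 217.2; python3 lab.py .15
```

```text
time_s: 11.85
eef_pos: [0.6236, 0.2064, 0.1544]
wrist_force: [-0.0, -0.6, -4.0]
width: 0.639
t11.85 pos [0.6236 0.2064 0.1544] jaw-142.3 j6 -1.91 w0.639 F [-0.  -0.6 -4. ] tilt [-0.1 -0.  -0. ]
shift frac [0.0006 0.0022 0.0008] rows0.0 turn deg 0.5 frac 0.0015 rows 0.1
tiltfix ay -0.0001 az 0.0004
0.15 None
```

```bash
python3 -m handwheel '[[0,0,0,0,0,0,1],[0,0,0,0,0,0,1],[0,0,0,0,0,0,1],[0,0,0,0,0,0,1],[-0.07,0,0,0,0,0,1],[-0.07,0,0,0,0,0,1],[0,0,0,0.0238,0,0,1],[0,0,0,0.0238,0,0,1],[0,0,0,0.0238,0,0,1],[0,0,0,0.0238,0,0,1],[0,0,0,0.0238,0,0,1],[0,0,0,0.0238,0,0,1]]'|sed -n '1,2p;4,5p'
python3 -m handwheel '[[0,0,0,0.0238,0,0,1],[0,0,0,0.0238,0,0,1],[0,0,0,0.0238,0,0,1],[0,0,0,0.0238,0,0,1],[0,0,0,0.0238,0,0,1],[0,0,0,0.0238,0,0,1],[0,0,0,0.0238,0,0,1],[0,0,0,0.0238,0,0,1],[0,0,0,0.0238,0,0,1],[0,0,0,0,0,0,1]]'|sed -n '1,2p;4,5p'
python3 plan.py 0.456 0.155 0.22 90; python3 lab.py .15 pics/w9.png
```

```text
time_s: 13.1
eef_pos: [0.6245, 0.2067, 0.2453]
wrist_force: [0.6, 0.1, -0.3]
width: 0.998
time_s: 14.1
eef_pos: [0.6252, 0.2071, 0.2475]
wrist_force: [-1.1, 0.4, -0.1]
width: 0.996
t14.10 pos [0.6252 0.2071 0.2475] jaw87.9 j6 0.35 w0.996 F [-1.1  0.4 -0.1] tilt [-0.4  0.5  0. ]
shift frac [ 0.0429  0.279  -0.0973] rows3.6 turn deg -2.1 frac -0.0058 rows 0.2
tiltfix ay 0.0011 az 0.0013
0.15 (1.7193313316963028, 160, (51.9483528137207, 20.0918025970459), array([584.63195801, 201.39707947]), array([626.47290039, 205.04890203]), np.float32(4.9880605))
```

Now to the mini, with a pose look from above.

```bash
python3 -m handwheel '[[0,0.07,-0.024,0,0.0011,0.0013,1],[0,0.07,-0.024,-0.003,0,0,1],[0,0.07,-0.024,-0.003,0,0,1],[0.02,0.065,-0.024,0,0,0,1],[0.02,0,0,0,0,0,1],[0,0,0,0,0,0,1]]'|sed -n '1,2p;4,5p'
python3 plan.py 0.456 0.155 0.18 90; python3 lab.py .07 .12 pics/w10.png
```

```text
time_s: 14.75
eef_pos: [0.4534, 0.1492, 0.2201]
wrist_force: [0.1, -0.5, -0.1]
width: 1.002
t14.75 pos [0.4534 0.1492 0.2201] jaw92.1 j6 0.28 w1.002 F [ 0.1 -0.5 -0.1] tilt [ 0. -0.  0.]
shift frac [ 0.0669 -0.0048  0.0095] rows0.8 turn deg 2.1 frac 0.0057 rows 0.2
tiltfix ay -0.0001 az -0.0001
0.07 (2.1950266815889163, 150, (51.90361404418945, 19.845401763916016), array([411.353302  , 124.98467255]), array([453.30651855, 123.00281477]), np.float32(-2.7046251))
0.12 (8.778641357779364, 130, (52.68391036987305, 18.80512046813965), array([668.67572021, 564.29742432]), array([692.84030533, 529.94523239]), np.float32(-54.876045))
```

```bash
python3 - <<'E'
from h import *
a=cv2.imread("pics/w9.png")[90:370,140:440]; b=cv2.imread("pics/w10.png")
cv2.imwrite("pics/c10.png",np.hstack([a,cv2.resize(b,(500,280),interpolation=cv2.INTER_AREA) if 0 else b[40:320,60:500]]))
E
```

```text
(no output)
```

View pics/c10.png

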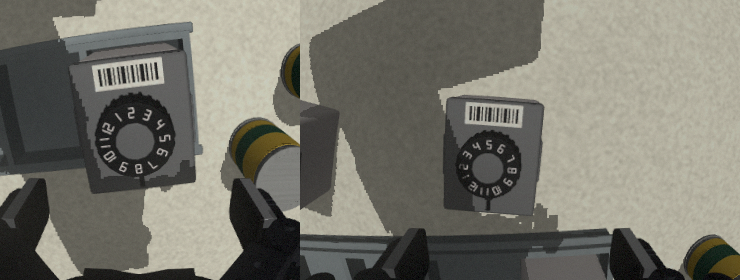

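Left: the large canister is crated with 8 at its mark, crop (138,168). Right: the mini was knocked to about (0.453, 0.123). Its 5 sits opposite the mark, so it shows 11 and needs −90°.

```bash
python3 -m handwheel '[[0.05,0,-0.044,0,0,0,1],[0.07,0,0,0,0,0,1],[0.07,0,0,0,0,0,1],[0,0,0,0,0,0,1],[0,0,0,0,0,0,1]]'|sed -n '1,2p;4,5p'
python3 plan.py 0.4533 0.123 0.075 90; python3 lab.py .07
```

```text
time_s: 15.3
eef_pos: [0.4622, 0.1242, 0.1089]
wrist_force: [-0.7, -0.8, 0.5]
width: 1.004
t15.30 pos [0.4622 0.1242 0.1089] jaw92.6 j6 0.22 w1.004 F [-0.7 -0.8  0.5] tilt [-0.1  0.5  0. ]
shift frac [ 0.0563  0.0155 -0.0013] rows0.7 turn deg 2.6 frac 0.0073 rows 0.3
tiltfix ay 0.0002 az 0.0014
0.07 (1.6953536596912175, 180, (52.06964874267578, 19.936359405517578), array([411.34085083, 125.087677  ]), array([453.29589844, 123.14507914]), np.float32(-2.651009))
```

```bash
python3 -m handwheel '[[0.025,0.0155,-0.001,0,0,0.0014,1],[0.03,0.004,0,0,0,0.0005,1],[0,0,0,0,0,0,1],[0,0,0,0,0,0,1]]'|sed -n '1,2p;4,5p'
python3 plan.py 0.4533 0.123 0.075 90
```

```text
time_s: 15.75
eef_pos: [0.4572, 0.1255, 0.0834]
wrist_force: [0.1, -0.7, -0.1]
width: 0.999
t15.75 pos [0.4572 0.1255 0.0834] jaw92.8 j6 0.22 w0.999 F [ 0.1 -0.7 -0.1] tilt [-0.3  0.5  0. ]
shift frac [ 0.014   0.0068 -0.0039] rows0.2 turn deg 2.8 frac 0.0078 rows 0.3
tiltfix ay 0.0007 az 0.0013
```

```bash
python3 -m handwheel '[[0.018,0.0075,-0.004,0,0.0007,0.0013,1],[0,0,0,0,0,0,1]]'|sed -n '1,2p;4,5p'
python3 plan.py 0.4533 0.123 0.075 90
python3 -m handwheel '[[0,0,0,0,0,0,-1],[0,0,0,0,0,0,-1],[0,0,0,0,0,0,-1],[0,0,0,0,0,0,-1]]' 60|sed -n '1,2p;4,5p'
python3 plan.py 0.4533 0.123 0.16 90;
```

```text
time_s: 15.95
eef_pos: [0.4546, 0.1234, 0.0745]
wrist_force: [-1.5, 0.2, 0.3]
width: 1.002
t15.95 pos [0.4546 0.1234 0.0745] jaw92.8 j6 0.22 w1.002 F [-1.5  0.2  0.3] tilt [-0.   0.2  0. ]
shift frac [-0.0008  0.0022 -0.0006] rows0.0 turn deg 2.8 frac 0.0079 rows 0.3
tiltfix ay 0.0000 az 0.0006
time_s: 16.35
eef_pos: [0.4552, 0.1233, 0.0759]
wrist_force: [0.4, -0.6, -2.6]
width: 0.646
t16.35 pos [0.4552 0.1233 0.0759] jaw92.8 j6 0.22 w0.646 F [ 0.4 -0.6 -2.6] tilt [-0.   0.3  0. ]
shift frac [-0.1402  0.0025 -0.0003] rows1.7 turn deg 2.8 frac 0.0078 rows 0.3
tiltfix ay 0.0000 az 0.0008
```

```bash
python3 -m handwheel '[[-0.07,0,0,0,0,0.0008,-1],[-0.07,0,0,0,0,0,-1],[-0.02,-0.03,-0.04,0,0,0,-1],[0,-0.0445,-0.0607,0,0,0,-1],[0,-0.0445,-0.0607,0,0,0,-1],[0,-0.0445,-0.0607,0,0,0,-1],[0,-0.0445,-0.0607,0,0,0,-1],[0,-0.0445,-0.0607,0,0,0,-1],[0,-0.03,-0.05,-0.011,0,0,-1],[0,0,0,-0.011,0,0,-1],[0,0,0,0,0,0,-1],[0,0,0,0,0,0,-1]]'|sed -n '1,2p;4,5p'
python3 plan.py 0.6542 -0.1221 0.14 100.8; python3 lab.py .14 .15 .16 .17 pics/w11.png
```

```text
time_s: 17.55
eef_pos: [0.6397, -0.1138, 0.1686]
wrist_force: [0.3, 0.0, -3.6]
width: 0.645
t17.55 pos [ 0.6397 -0.1138  0.1686] jaw101.1 j6 -0.37 w0.645 F [ 0.3  0.  -3.6] tilt [-0.  -0.6 -0. ]
shift frac [ 0.0474 -0.0215 -0.0184] rows0.7 turn deg 0.3 frac 0.0007 rows 0.0
tiltfix ay 0.0004 az -0.0016
0.14 (12.657039996287372, 120, (60.54886245727539, 22.859071731567383), array([ 600.2288208 , -116.69656372]), array([ 642.00534821, -112.3697052 ]), np.float32(5.9131274))
0.15 (7.827007332527084, 120, (57.042564392089844, 21.535348892211914), array([ 598.40332031, -117.33039856]), array([ 640.17985153, -113.0035696 ]), np.float32(5.9130864))
0.16 (2.99704675087823, 120, (53.53630447387695, 20.21162986755371), array([ 596.57781982, -117.96427917]), array([ 638.35435104, -113.63742161]), np.float32(5.913126))
0.17 (2.6460225738472367, 80, (50.72768020629883, 19.775588989257812), array([ 594.87908936, -118.57197571]), array([ 636.65614319, -114.25017595]), np.float32(5.906189))
```

```bash
python3 -m handwheel '[[0.02,-0.0235,-0.0187,0,0.0004,-0.0016,-1],[0,0,0,0,0,0,-1],[0,0,0,0,0,0,-1]]'|sed -n '1,2p;4,5p'
python3 plan.py 0.6555 -0.1221 0.12 100.8; python3 lab.py .14 .15  pics/w12.png
```

```text
time_s: 17.9
eef_pos: [0.6557, -0.1201, 0.1561]
wrist_force: [-0.1, 0.5, -3.1]
width: 0.644
t17.90 pos [ 0.6557 -0.1201  0.1561] jaw101.1 j6 -0.37 w0.644 F [-0.1  0.5 -3.1] tilt [-0.  0.  0.]
shift frac [ 0.0601  0.001  -0.0033] rows0.7 turn deg 0.3 frac 0.0008 rows 0.0
tiltfix ay 0.0000 az 0.0001
0.14 (6.173199731904403, 120, (55.77273941040039, 21.194345474243164), array([ 614.03369141, -123.70005798]), array([ 655.8079071, -119.3509407]), np.float32(5.943656))
0.15 (1.6151715240110618, 120, (52.273704528808594, 19.864641189575195), array([ 612.09545898, -124.33907318]), array([ 653.8696785 , -119.98997927]), np.float32(5.9436235))
```

```bash
python3 -m handwheel '[[0.05,0.001,-0.003,0,0,0,-1],[0.03,0,0,0,0,0,-1],[0,0,0,0,0,0,-1]]'|sed -n '1,2p;4,5p'
python3 plan.py 0.6555 -0.1221 0.081 100.8
```

```text
time_s: 18.25
eef_pos: [0.6559, -0.121, 0.1083]
wrist_force: [-0.8, -0.5, -2.9]
width: 0.643
t18.25 pos [ 0.6559 -0.121   0.1083] jaw101.1 j6 -0.38 w0.643 F [-0.8 -0.5 -2.9] tilt [0.  0.2 0. ]
shift frac [ 0.0454  0.0012 -0.0017] rows0.5 turn deg 0.3 frac 0.0008 rows 0.0
tiltfix ay -0.0001 az 0.0005
```

```bash
python3 -m handwheel '[[0.025,0,0,0,0,0.0005,-1],[0.02,0.001,0,0,0,0.0005,-1],[0,0,0,0,0,0,-1]]'|sed -n '1,2p;4,5p'
python3 plan.py 0.6555 -0.1221 0.081 100.8
```

```text
time_s: 18.55
eef_pos: [0.6562, -0.1209, 0.0816]
wrist_force: [0.7, -0.9, -2.5]
width: 0.648
t18.55 pos [ 0.6562 -0.1209  0.0816] jaw101.1 j6 -0.38 w0.648 F [ 0.7 -0.9 -2.5] tilt [ 0.1 -0.   0. ]
shift frac [ 0.0009  0.0016 -0.0018] rows0.0 turn deg 0.3 frac 0.0009 rows 0.0
tiltfix ay -0.0003 az -0.0002
```

```bash
python3 -m handwheel '[[0.003,0,0,0.0238,0,0,-1],[0,0,0,0.0238,0,0,-1],[0,0,0,0.0238,0,0,-1],[0,0,0,0.0238,0,0,-1],[0,0,0,0.0238,0,0,-1],[0,0,0,0.0238,0,0,-1],[0,0,0,0.0238,0,0,-1],[0,0,0,0.0238,0,0,-1],[0,0,0,0.0238,0,0,-1],[0,0,0,0.0238,0,0,-1],[0,0,0,0.013,0,0,-1],[0,0,0,0,0,0,-1]]'|sed -n '1,2p;4,5p'
python3 plan.py 0.6555 -0.1221 0.081 11.1
```

```text
time_s: 19.75
eef_pos: [0.6581, -0.1206, 0.086]
wrist_force: [-0.6, 0.1, -3.2]
width: 0.644
t19.75 pos [ 0.6581 -0.1206  0.086 ] jaw9.8 j6 1.22 w0.644 F [-0.6  0.1 -3.2] tilt [0.1 0.3 0. ]
shift frac [ 0.0083 -0.0017 -0.0048] rows0.1 turn deg -1.3 frac -0.0037 rows 0.2
tiltfix ay 0.0006 az 0.0005
```

```bash
python3 -m handwheel '[[0,0,0,0,0,0,1],[0,0,0,0,0,0,1],[0,0,0,0,0,0,1],[0,0,0,0,0,0,1],[-0.07,0,0,0,0,0,1],[-0.08,0,0,0,0,0,1],[-0.08,0,0,0,0,0,1],[-0.04,0,0,-0.02,0,0,1],[0,0,0,-0.0238,0,0,1],[0,0,0,-0.0238,0,0,1],[0,0,0,-0.0238,0,0,1],[0,0,0,-0.0238,0,0,1]]'|sed -n '1,2p;4,5p'
python3 -m handwheel '[[0,0,0,-0.0238,0,0,1],[0,0,0,-0.0238,0,0,1],[0,0,0,-0.0238,0,0,1],[0,0,0,-0.0238,0,0,1],[0,0,0,-0.01,0,0,1],[0,0,0,0,0,0,1]]'|sed -n '1,2p;4,5p'
python3 plan.py 0.459 -0.129 0.26 90; python3 lab.py .075 .12 pics/w13.png
```

```text
time_s: 20.95
eef_pos: [0.6581, -0.1202, 0.2585]
wrist_force: [-0.1, -0.1, -0.7]
width: 1.001
time_s: 21.55
eef_pos: [0.6583, -0.1203, 0.2598]
wrist_force: [0.0, -1.3, -0.2]
width: 0.998
t21.55 pos [ 0.6583 -0.1203  0.2598] jaw90.7 j6 -0.19 w0.998 F [ 0.  -1.3 -0.2] tilt [0.2 0.7 0. ]
shift frac [-0.0045  0.3322 -0.0108] rows4.0 turn deg 0.7 frac 0.0018 rows 0.1
tiltfix ay -0.0006 az 0.0020
0.075 (2.5082947108250986, 80, (51.945987701416016, 19.663850784301758), array([ 615.35949707, -121.65003204]), array([ 657.23817825, -118.46006799]), np.float32(4.3558965))
0.12 (10.769544325830367, 70, (50.451011657714844, 22.253332138061523), array([ 608.61859131, -124.32094574]), array([ 650.5173912 , -121.40708303]), np.float32(3.9782438))
```

Mini sits at (0.657, −0.118), yaw 4.4°, lid at 0.075. Next: medium.

```bash
python3 -m handwheel '[[0,0.07,-0.003,0,-0.0006,0.002,1],[0,0.08,-0.003,0,0,0,1],[0,0.08,-0.003,0,0,0,1],[0,0.08,0,0,0,0,1],[0,0.03,0,0,0,0,1],[0,0,0,0,0,0,1]]'|sed -n '1,2p;4,5p'
python3 plan.py 0.459 -0.129 0.26 90; python3 lab.py .12 pics/w14.png
python3 - <<'E'
from h import *
a=cv2.imread("pics/w13.png");b=cv2.imread("pics/w14.png")
c=np.hstack([a[100:400,140:440],b[60:360,100:500]]).astype(float)
cv2.imwrite("pics/c14.png",np.clip(c*1.4,0,255).astype(np.uint8))
E
```

```text
time_s: 22.2
eef_pos: [0.4473, -0.1263, 0.2565]
wrist_force: [0.5, -0.3, -0.3]
width: 1.002
t22.20 pos [ 0.4473 -0.1263  0.2565] jaw89.8 j6 -0.27 w1.002 F [ 0.5 -0.3 -0.3] tilt [-0.  -0.1 -0. ]
shift frac [-0.0059 -0.0196 -0.0044] rows0.3 turn deg -0.2 frac -0.0005 rows 0.0
tiltfix ay 0.0000 az -0.0002
0.12 (2.502788847404252, 80, (52.428321838378906, 20.10452651977539), array([ 413.51470947, -116.97016907]), array([ 454.10364151, -127.76545906]), np.float32(-14.893949))
```

View pics/c14.png

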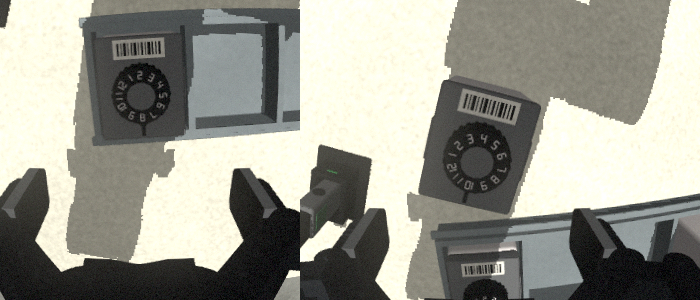

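Left: mini crated with 8 at its mark, crop (142,117). Right: medium shows 10 at its mark, (469,185), with 4 opposite, so it needs −60°.

```bash
python3 -m handwheel '[[0.05,-0.011,-0.0025,0,0,0,1],[0.07,0,0,0,0,0.0004,1],[0.07,0,0,0,0,0.0004,1],[0,0,0,0,0,0,1],[0,0,0,0,0,0,1]]'|sed -n '1,2p;4,5p'
python3 plan.py 0.4541 -0.1278 0.125 90; python3 lab.py .12
```

```text
time_s: 22.75
eef_pos: [0.4634, -0.129, 0.1418]
wrist_force: [0.5, -0.1, 0.7]
width: 0.997
t22.75 pos [ 0.4634 -0.129   0.1418] jaw89.6 j6 -0.26 w0.997 F [ 0.5 -0.1  0.7] tilt [0.1 0.1 0. ]
shift frac [0.0279 0.0155 0.0019] rows0.4 turn deg -0.4 frac -0.0011 rows 0.0
tiltfix ay -0.0003 az 0.0004
0.12 (1.7233514838410462, 110, (52.12466812133789, 19.730131149291992), array([ 413.50003052, -117.0184021 ]), array([ 454.14390945, -127.60494804]), np.float32(-14.599483))
```

```bash
python3 -m handwheel '[[0.02,0.0155,0.002,0,-0.0003,0.0004,1],[0.008,0.003,0,0,0,0.0004,1],[0,0,0,0,0,0,1],[0,0,0,0,0,0,1]]'|sed -n '1,2p;4,5p'
python3 plan.py 0.4541 -0.1278 0.125 90
```

```text
time_s: 23.2
eef_pos: [0.4576, -0.1289, 0.131]
wrist_force: [1.1, -0.1, -0.1]
width: 1.0
t23.20 pos [ 0.4576 -0.1289  0.131 ] jaw89.6 j6 -0.27 w1.000 F [ 1.1 -0.1 -0.1] tilt [0.1 0.4 0. ]
shift frac [0.0099 0.006  0.0018] rows0.1 turn deg -0.4 frac -0.0011 rows 0.0
tiltfix ay -0.0004 az 0.0010
```

```bash
python3 -m handwheel '[[0.014,0.007,0.002,0,-0.0004,0.001,1],[0,0,0,0,0,0,1]]'|sed -n '1,2p;4,5p'
python3 -m handwheel '[[0,0,0,0,0,0,-1],[0,0,0,0,0,0,-1],[0,0,0,0,0,0,-1],[0,0,0,0,0,0,-1]]' 60|sed -n '1,2p;4,5p'
python3 plan.py 0.4541 -0.1278 0.21 90
```

```text
time_s: 23.4
eef_pos: [0.4545, -0.1279, 0.1235]
wrist_force: [-0.0, 0.2, -0.3]
width: 1.001
time_s: 23.8
eef_pos: [0.4546, -0.1281, 0.1244]
wrist_force: [0.1, -0.1, -3.7]
width: 0.651
t23.80 pos [ 0.4546 -0.1281  0.1244] jaw89.6 j6 -0.27 w0.651 F [ 0.1 -0.1 -3.7] tilt [0.  0.2 0. ]
shift frac [-0.1427  0.0005  0.0004] rows1.7 turn deg -0.4 frac -0.0012 rows 0.0
tiltfix ay -0.0001 az 0.0005
```

```bash
python3 -m handwheel '[[-0.07,0,0,0,0,0.0005,-1],[-0.07,0,0,0,0,0,-1],[-0.01,-0.0485,0.058,0,0,0,-1],[0,-0.0485,0.058,0,0,0,-1],[0,-0.0485,0.058,0,0,0,-1],[0,-0.0485,0.058,0,0,0,-1],[0,-0.0485,0.058,0,0,0,-1],[0,-0.0485,0.058,-0.01,0,0,-1],[0,0,0,-0.0185,0,0,-1],[0,0,0,-0.0185,0,0,-1],[0,0,0,-0.008,0,0,-1],[0,0,0,0,0,0,-1]]'|sed -n '1,2p;4,5p'
python3 -m handwheel '[[0,0,0,0,0,0,-1],[0,0,0,0,0,0,-1]]'|sed -n '1,2p'
python3 plan.py 0.6344 0.097 0.20 109; python3 lab.py .2 .21 .22 pics/w15.png
```

```text
time_s: 25.0
eef_pos: [0.6346, 0.0892, 0.2079]
wrist_force: [0.0, -0.6, -3.4]
width: 0.65
time_s: 25.2
eef_pos: [0.6341, 0.0891, 0.2069]
t25.20 pos [0.6341 0.0891 0.2069] jaw109.8 j6 -0.21 w0.648 F [ 0.1  0.4 -4.1] tilt [ 0.  -0.9  0. ]
shift frac [ 0.0115 -0.0051  0.0122] rows0.2 turn deg 0.8 frac 0.0023 rows 0.1
tiltfix ay 0.0008 az -0.0024
0.2 (5.998989357595194, 130, (53.698875427246094, 21.49432373046875), array([592.37084961,  86.28140259]), array([634.15019226,  90.58098412]), np.float32(5.8757186))
0.21 (4.728949598911364, 130, (50.15129089355469, 20.074405670166016), array([590.69384766,  84.84941101]), array([632.47317505,  89.14914227]), np.float32(5.875924))
0.22 (9.547579333846693, 130, (46.60385513305664, 18.654388427734375), array([589.0168457 ,  83.41744995]), array([630.79619217,  87.71700239]), np.float32(5.875679))
```

```bash
python3 -m handwheel '[[0.02,-0.0047,0.008,0.001,0.0008,-0.0024,-1],[0,0,0,0,0,0,-1],[0,0,0,0,0,0,-1]]'|sed -n '1,2p;4,5p'
python3 plan.py 0.6350 0.097 0.17 109; python3 lab.py .19 .195
```

```text
time_s: 25.55
eef_pos: [0.635, 0.0937, 0.1955]
wrist_force: [1.0, -0.2, -3.9]
width: 0.652
t25.55 pos [0.635  0.0937 0.1955] jaw109.3 j6 -0.19 w0.652 F [ 1.  -0.2 -3.9] tilt [0. 0. 0.]
shift frac [ 0.0425 -0.0018  0.0051] rows0.5 turn deg 0.3 frac 0.0008 rows 0.0
tiltfix ay -0.0001 az 0.0001
0.19 (8.629580411738171, 130, (53.115257263183594, 21.341922760009766), array([592.79772949,  91.08867645]), array([634.64749146,  94.63793564]), np.float32(4.847628))
0.195 (7.465674316616854, 130, (51.33135223388672, 20.62466049194336), array([591.86932373,  90.37673187]), array([633.71921158,  93.92448616]), np.float32(4.845568))
```

```bash
python3 -m handwheel '[[0.03,-0.001,0.005,0,0,0,-1],[0.04,0,0,0,0,0.0003,-1],[0,0,0,0,0,0,-1]]'|sed -n '1,2p;4,5p'
python3 plan.py 0.6350 0.0965 0.1295 109
```

```text
time_s: 25.9
eef_pos: [0.6356, 0.0962, 0.1548]
wrist_force: [-1.7, -0.3, -3.6]
width: 0.65
t25.90 pos [0.6356 0.0962 0.1548] jaw109.2 j6 -0.18 w0.650 F [-1.7 -0.3 -3.6] tilt [0.  0.1 0. ]
shift frac [0.0422 0.0008 0.0008] rows0.5 turn deg 0.2 frac 0.0006 rows 0.0
tiltfix ay -0.0001 az 0.0002
```

```bash
python3 -m handwheel '[[0.025,0,0,0,0,0.0003,-1],[0.02,0.001,0,0,0,0.0005,-1],[0,0,0,0,0,0,-1]]'|sed -n '1,2p;4,5p'
python3 plan.py 0.6350 0.0965 0.1295 49
```

```text
time_s: 26.2
eef_pos: [0.6365, 0.0957, 0.1305]
wrist_force: [-0.0, 0.2, -3.6]
width: 0.654
t26.20 pos [0.6365 0.0957 0.1305] jaw109.2 j6 -0.18 w0.654 F [-0.   0.2 -3.6] tilt [ 0.1 -0.   0. ]
shift frac [0.0016 0.0019 0.0021] rows0.0 turn deg 60.2 frac 0.1672 rows 7.0
tiltfix ay -0.0002 az -0.0002
```

```bash
python3 -m handwheel '[[0.002,0,0,0.0238,0,0,-1],[0,0,0,0.0238,0,0,-1],[0,0,0,0.0238,0,0,-1],[0,0,0,0.0238,0,0,-1],[0,0,0,0.0238,0,0,-1],[0,0,0,0.0238,0,0,-1],[0,0,0,0.0238,0,0,-1],[0,0,0,0,0,0,-1],[0,0,0,0,0,0,-1]]'|sed -n '1,2p;4,5p'
python3 plan.py 0.6350 0.0965 0.1295 49
```

```text
time_s: 27.1
eef_pos: [0.6402, 0.0967, 0.1396]
wrist_force: [0.1, -0.5, -2.9]
width: 0.647
t27.10 pos [0.6402 0.0967 0.1396] jaw48.8 j6 0.87 w0.647 F [ 0.1 -0.5 -2.9] tilt [-0.1  0.5  0. ]
shift frac [ 0.0168  0.0065 -0.0061] rows0.2 turn deg -0.2 frac -0.0006 rows 0.0
tiltfix ay 0.0011 az 0.0008
```

```bash
python3 -m handwheel '[[0.018,0.006,-0.006,0,0.0011,0.0008,-1],[0,0,0,0,0,0,-1]]'|sed -n '1,2p;4,5p'
python3 plan.py 0.6350 0.0965 0.1295 49
```

```text
time_s: 27.3
eef_pos: [0.6367, 0.0967, 0.1302]
wrist_force: [-1.2, -0.4, -3.7]
width: 0.647
t27.30 pos [0.6367 0.0967 0.1302] jaw49.1 j6 0.86 w0.647 F [-1.2 -0.4 -3.7] tilt [-0.   0.3  0. ]
shift frac [ 0.0011  0.0019 -0.002 ] rows0.0 turn deg 0.1 frac 0.0003 rows 0.0
tiltfix ay 0.0005 az 0.0005
```

Release, rise above the crate, and turn the jaws to about 76° (the scanner needs its 26 mm gripped along cradle y).

```bash
python3 -m handwheel '[[0,0,0,0,0,0,1],[0,0,0,0,0,0,1],[0,0,0,0,0,0,1],[0,0,0,0,0,0,1],[-0.07,0,0,0,0,0,1],[-0.08,0,0,0,0,0,1],[-0.08,0,0,0,0,0,1],[0,0,0,-0.0238,0,0,1],[0,0,0,-0.0238,0,0,1],[0,0,0,-0.0238,0,0,1],[0,0,0,-0.0238,0,0,1],[0,0,0,0,0,0,1]]'|sed -n '1,2p;4,5p'
python3 plan.py 0.5332 -0.3186 0.27 76; python3 lab.py .125 .15 pics/w16.png
```

```text
time_s: 28.5
eef_pos: [0.6347, 0.0961, 0.2733]
wrist_force: [0.1, 0.1, -0.3]
width: 0.999
t28.50 pos [0.6347 0.0961 0.2733] jaw84.3 j6 0.25 w0.999 F [ 0.1  0.1 -0.3] tilt [-0.   0.1  0. ]
shift frac [ 0.0051  0.0992 -0.7047] rows8.5 turn deg 8.3 frac 0.0229 rows 1.0
tiltfix ay 0.0000 az 0.0004
0.125 (7.749422637259543, 200, (56.13462448120117, 21.251684188842773), array([586.69494629, 211.26945496]), array([628.5283165 , 215.00695133]), np.float32(5.10539))
0.15 (2.0730835163511676, 170, (52.11671829223633, 19.921606063842773), array([584.56707764, 201.92781067]), array([626.41244125, 205.52854729]), np.float32(4.918109))
```

```bash
python3 -m handwheel '[[0,0.012,-0.08,0,0,0,1],[0,0.012,-0.08,0,0,0,1],[0,0.012,-0.08,0,0,0,1],[0,0.012,-0.08,0,0,0,1],[0,0.012,-0.08,0,0,0,1],[0,0.012,-0.08,0,0,0,1],[0,0.012,-0.08,0,0,0,1],[0,0.012,-0.08,0,0,0,1],[0,0,-0.03,0.01,0,0,1],[0,0,0,0.012,0,0,1],[0,0,0,0,0,0,1],[0,0,0,0,0,0,1]]'|sed -n '1,2p;4,5p'
python3 plan.py 0.534 -0.321 0.25 76.3; python3 - <<'E'
from h import *
s=state();im=grab_frame("wrist")[:,:,::-1];cv2.imwrite("pics/w17.png",im)
for z in(.158,.06,.008): print(z,[round(v,1) for v in proj("wrist",[.534,-.321,z],s)])
cv2.imwrite("pics/c17.png",np.clip(cv2.resize(im[90:390,100:500],(800,600),interpolation=cv2.INTER_CUBIC)*1.5,0,255).astype(np.uint8))
E
```

```text
time_s: 29.75
eef_pos: [0.5242, -0.3092, 0.2696]
wrist_force: [-0.2, 0.6, 1.0]
width: 0.999
t29.75 pos [ 0.5242 -0.3092  0.2696] jaw72.8 j6 -0.23 w0.999 F [-0.2  0.6  1. ] tilt [-0. -0. -0.]
shift frac [ 0.0326 -0.0214 -0.014 ] rows0.5 turn deg -3.5 frac -0.0096 rows 0.4
tiltfix ay 0.0001 az -0.0001
0.158 [np.float64(268.2), np.float64(226.6)]
0.06 [np.float64(270.9), np.float64(198.4)]
0.008 [np.float64(271.8), np.float64(188.7)]
```

View pics/c17.png

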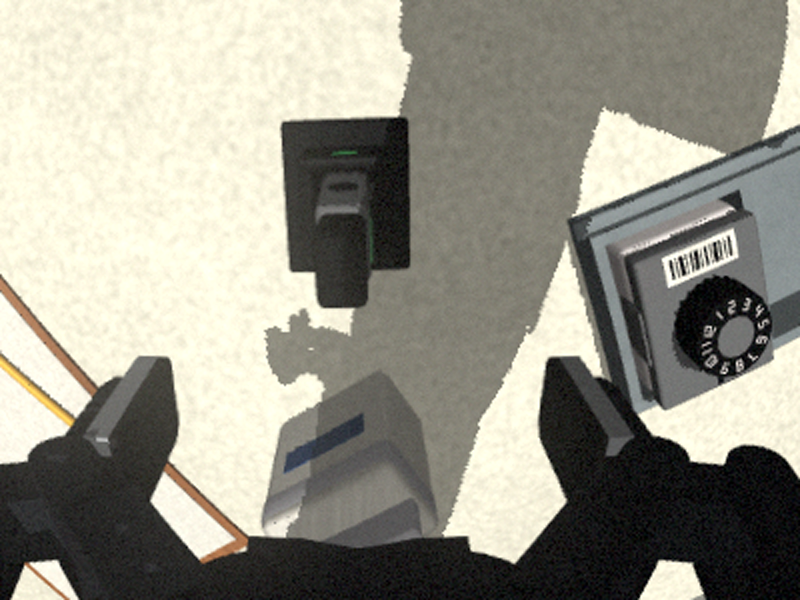

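The picture shows the scanner upright in its cradle: top face about crop (343,276), foot corners (282,122), (408,117), (410,270), (290,271). That agrees with the prediction to about 3 px.

```bash
python3 - <<'E'
from h import *
s=state();g=lambda p:(p[0]/2+100,p[1]/2+90)
print("top",onz("wrist",*g((343,276)),.158,s))
C=np.array([onz("wrist",*g(p),.005,s) for p in((282,122),(408,117),(410,270),(290,271))]);print(C.mean(0))
e=C[3]-C[0]+C[2]-C[1];print(np.degrees(np.arctan2(e[1],e[0])));e=C[1]-C[0]+C[2]-C[3];print(np.degrees(np.arctan2(e[1],e[0])))
E
python3 -m handwheel '[[0.03,-0.0214,-0.014,-0.0085,0,0,1],[0.04,0,0,0,0,0,1],[0,0,0,0,0,0,1],[0,0,0,0,0,0,1]]'|sed -n '1,2p;4,5p'
python3 plan.py 0.534 -0.320 0.18 75.5
```

```text
top [ 0.53607164 -0.31853093]
[ 0.53507074 -0.31856495]
-15.439025719862409
74.21460458334408
time_s: 30.2
eef_pos: [0.5359, -0.3183, 0.2283]
wrist_force: [-0.9, 0.5, -0.3]
width: 1.002
t30.20 pos [ 0.5359 -0.3183  0.2283] jaw76.4 j6 -0.30 w1.002 F [-0.9  0.5 -0.3] tilt [0.  0.1 0. ]
shift frac [ 0.0805  0.0026 -0.0035] rows1.0 turn deg 0.9 frac 0.0024 rows 0.1
tiltfix ay 0.0000 az 0.0003
```

```bash
python3 -m handwheel '[[0.07,0,0,0.003,0,0.0004,1],[0.07,0,0,0,0,0.0005,1],[0.05,0.003,0,0,0,0.0006,1],[0,0,0,0,0,0,1],[0,0,0,0,0,0,1]]'|sed -n '1,2p;4,5p'
python3 plan.py 0.5355 -0.3186 0.095 75.3
```

```text
time_s: 30.7
eef_pos: [0.5385, -0.3174, 0.1194]
wrist_force: [-1.1, -0.9, 0.6]
width: 1.002
t30.70 pos [ 0.5385 -0.3174  0.1194] jaw75.4 j6 -0.28 w1.002 F [-1.1 -0.9  0.6] tilt [0.2 0.1 0. ]
shift frac [ 0.0406  0.0044 -0.003 ] rows0.5 turn deg 0.1 frac 0.0004 rows 0.0
tiltfix ay -0.0004 az 0.0004
```

```bash
python3 -m handwheel '[[0.025,0.0044,-0.003,0,-0.0004,0.0006,1],[0.02,0.002,0,0,0,0.0006,1],[0,0,0,0,0,0,1],[0,0,0,0,0,0,1]]'|sed -n '1,2p;4,5p'
python3 plan.py 0.5355 -0.3186 0.095 75.3
```

```text
time_s: 31.1
eef_pos: [0.5368, -0.3197, 0.0958]
wrist_force: [-0.1, 0.4, 0.6]
width: 1.003
t31.10 pos [ 0.5368 -0.3197  0.0958] jaw75.5 j6 -0.28 w1.003 F [-0.1  0.4  0.6] tilt [0.1 0.1 0. ]
shift frac [0.0013 0.0025 0.0012] rows0.0 turn deg 0.2 frac 0.0004 rows 0.0
tiltfix ay -0.0003 az 0.0003
```

```bash
python3 -m handwheel '[[0,0,0,0,0,0,-1],[0,0,0,0,0,0,-1],[0,0,0,0,0,0,-1],[0,0,0,0,0,0,-1],[0,0,0,0,0,0,-1],[0,0,0,0,0,0,-1]]' 50|sed -n '1,2p;4,5p'
python3 plan.py 0.5355 -0.3186 0.095 75.3
```

```text
time_s: 31.7
eef_pos: [0.5376, -0.3202, 0.0974]
wrist_force: [-0.0, -0.2, -1.9]
width: 0.292
t31.70 pos [ 0.5376 -0.3202  0.0974] jaw75.4 j6 -0.28 w0.292 F [-0.  -0.2 -1.9] tilt [0.2 0.2 0. ]
shift frac [0.004  0.004  0.0017] rows0.1 turn deg 0.1 frac 0.0004 rows 0.0
tiltfix ay -0.0004 az 0.0007
```

```bash
python3 - <<'E'
from h import *
a=cv2.imread("pics/w16.png")[60:360,80:480].astype(float)
cv2.imwrite("pics/c16.png",np.clip(cv2.resize(a,(800,600),interpolation=cv2.INTER_CUBIC)*1.6,0,255).astype(np.uint8))
E
```

```text
(no output)
```

View pics/c16.png

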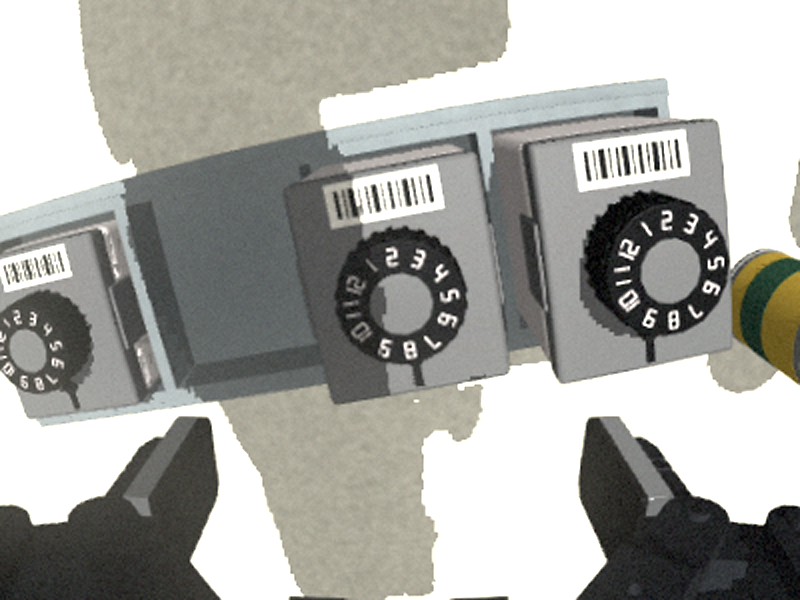

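All three lids show 8 at the mark: mini crop (40,382), medium (410,350), large (672,320). Lifting the scanner.

```bash
python3 -m handwheel '[[-0.05,0,0,0,-0.0004,0.0007,-1],[-0.07,0,0,0,0,0,-1],[-0.08,0,0,0,0,0,-1],[-0.08,0,0,0,0,0,-1],[-0.08,0,0,0,0,0,-1],[0,0,0,0,0,0,-1],[0,0,0,0,0,0,-1]]' |sed -n '1,2p;4,5p'
python3 plan.py 0.584 0.2015 0.31 75.4
python3 - <<'E'
from h import *
j=np.radians(84.3);x=np.array([0,0,-1.]);z=np.array([np.cos(j),np.sin(j),0]);R=np.c_[x,np.cross(z,x),z]
print("medium label",onz("wrist",80+382/2,60+193/2,.125,dict(ee_rot=R,eef_pos=np.array([.6347,.0961,.2733]))))
E
```

```text
time_s: 32.4
eef_pos: [0.5357, -0.3188, 0.3181]
wrist_force: [0.2, -0.0, -2.3]
width: 0.293
t32.40 pos [ 0.5357 -0.3188  0.3181] jaw75.5 j6 -0.28 w0.293 F [ 0.2 -0.  -2.3] tilt [-0.2 -0.4 -0. ]
shift frac [0.0166 0.1397 0.8596] rows10.5 turn deg 0.1 frac 0.0001 rows 0.0
tiltfix ay 0.0004 az -0.0013
medium label [0.59324186 0.09352156]
```

```bash
python3 -m handwheel '[[0,0.013,0.06,0,0.0004,-0.0013,-1],[0,0.0137,0.082,0,0,0,-1],[0,0.0137,0.082,0,0,0,-1],[0,0.0137,0.082,0,0,0,-1],[0,0.0137,0.082,0,0,0,-1],[0,0.0137,0.082,0,0,0,-1],[0,0.0137,0.082,0,0,0,-1],[0,0.0137,0.082,0,0,0,-1],[0,0.0137,0.082,0,0,0,-1],[0,0.0137,0.082,0,0,0,-1],[0,0.01,0.05,0,0,0,-1],[0,0,0,0,0,0,-1]]' |sed -n '1,2p;4,5p'
python3 plan.py 0.584 0.2015 0.31 75.4; python3 lab.py .15 pics/w18.png
```

```text
time_s: 33.6
eef_pos: [0.5729, 0.2024, 0.2968]
wrist_force: [0.4, -0.9, -2.6]
width: 0.293
t33.60 pos [0.5729 0.2024 0.2968] jaw75.2 j6 0.59 w0.293 F [ 0.4 -0.9 -2.6] tilt [ 0.  -1.6  0. ]
shift frac [-0.0225 -0.0177  0.0032] rows0.3 turn deg -0.2 frac -0.0006 rows 0.0
tiltfix ay -0.0013 az -0.0043
0.15 (7.386895562391257, 80, (48.28178024291992, 18.620595932006836), array([588.12426758, 103.53075409]), array([629.97192001, 107.10483551]), np.float32(4.881613))
```

```bash
python3 -m handwheel '[[-0.0225,-0.019,0.003,0,-0.0013,-0.0043,-1],[0,0,0,0,0,0,-1],[0,0,0,0,0,0,-1]]' |sed -n '1,2p;4,5p'
python3 plan.py 0.585 0.2015 0.31 75.4
```

```text
time_s: 33.95
eef_pos: [0.5832, 0.1972, 0.3064]
wrist_force: [0.6, -0.5, -2.9]
width: 0.298
t33.95 pos [0.5832 0.1972 0.3064] jaw75.1 j6 0.59 w0.298 F [ 0.6 -0.5 -2.9] tilt [ 0.2 -0.4  0. ]
shift frac [-0.006  -0.001   0.0076] rows0.1 turn deg -0.3 frac -0.0008 rows 0.0
tiltfix ay -0.0008 az -0.0009
```

```bash
python3 -m handwheel '[[-0.006,-0.001,0.0076,0,-0.0008,-0.0009,-1],[0,0,0,0,0,0,-1],[0,0,0,0,0,0,-1]]' |sed -n '1,2p;4,5p'
python3 plan.py 0.585 0.2015 0.31 75.4
python3 -m handwheel '[[0,0,0,0,0,0,-1],[0,0,0,0,0,0,-1],[0,0,0,0,0,0,-1],[0,0,0,0,0,0,-1],[0,0,0,0,0,0,-1],[0,0,0,0,0,0,-1],[0,0,0,0,0,0,-1],[0,0,0,0,0,0,-1],[0,0,0,0,0,0,-1],[0,0,0,0,0,0,-1],[0,0,0,0,0,0,-1],[0,0,0,0,0,0,-1]]' |sed -n '1,2p;4,5p'
python3 -m handwheel '[[0,0,0,0,0,0,-1],[0,0,0,0,0,0,-1],[0,0,0,0,0,0,-1],[0,0,0,0,0,0,-1],[0,0,0,0,0,0,-1],[0,0,0,0,0,0,-1]]' |sed -n '1,2p;4,5p'
python3 plan.py 0.594 0.093 0.285 75.4
python3 -c "
from h import *
cv2.imwrite('pics/s18.png',grab_frame('side')[:,:,::-1])"
```

```text
time_s: 34.25
eef_pos: [0.5843, 0.1996, 0.3091]
wrist_force: [-0.3, 0.7, -1.2]
width: 0.291
t34.25 pos [0.5843 0.1996 0.3091] jaw74.9 j6 0.59 w0.291 F [-0.3  0.7 -1.2] tilt [ 0.  -0.1  0. ]
shift frac [-0.0015 -0.0002  0.0034] rows0.0 turn deg -0.5 frac -0.0013 rows 0.1
tiltfix ay -0.0002 az -0.0003
time_s: 35.45
eef_pos: [0.584, 0.1994, 0.3089]
wrist_force: [-0.8, 0.3, -2.5]
width: 0.29
time_s: 36.05
eef_pos: [0.5841, 0.1994, 0.3089]
wrist_force: [-0.1, 0.1, -2.0]
width: 0.292
t36.05 pos [0.5841 0.1994 0.3089] jaw74.9 j6 0.59 w0.292 F [-0.1  0.1 -2. ] tilt [ 0.  -0.2  0. ]
shift frac [ 0.0399 -0.0622 -0.1669] rows2.2 turn deg -0.5 frac -0.0013 rows 0.1
tiltfix ay -0.0002 az -0.0004
```

```bash
python3 -m handwheel '[[0,-0.03,-0.07,0,0,-0.0004,-1],[0.015,-0.025,-0.07,0,0,0,-1],[0.025,-0.008,-0.03,0,0,0,-1],[0,0,0,0,0,0,-1],[0,0,0,0,0,0,-1]]' |sed -n '1,2p;4,5p'
python3 plan.py 0.595 0.093 0.285 75.4
```

```text
time_s: 36.6
eef_pos: [0.5947, 0.089, 0.2843]
wrist_force: [-0.9, 0.8, -1.0]
width: 0.297
t36.60 pos [0.5947 0.089  0.2843] jaw75.1 j6 0.41 w0.297 F [-0.9  0.8 -1. ] tilt [0.1 0.  0. ]
shift frac [-0.0011  0.0013  0.0066] rows0.1 turn deg -0.3 frac -0.0009 rows 0.0
tiltfix ay -0.0001 az 0.0001
```

```bash
python3 -m handwheel '[[0,0.001,0.0066,0,0,0,-1],[0,0,0,0,0,0,-1],[0,0,0,0,0,0,-1]]' |sed -n '2p'
python3 -m handwheel '[[0,0,0,0,0,0,-1],[0,0,0,0,0,0,-1],[0,0,0,0,0,0,-1],[0,0,0,0,0,0,-1],[0,0,0,0,0,0,-1],[0,0,0,0,0,0,-1],[0,0,0,0,0,0,-1],[0,0,0,0,0,0,-1],[0,0,0,0,0,0,-1],[0,0,0,0,0,0,-1],[0,0,0,0,0,0,-1],[0,0,0,0,0,0,-1]]' |sed -n '1,2p;4,5p'
python3 -m handwheel '[[0,0,0,0,0,0,-1],[0,0,0,0,0,0,-1],[0,0,0,0,0,0,-1],[0,0,0,0,0,0,-1],[0,0,0,0,0,0,-1],[0,0,0,0,0,0,-1]]' |sed -n '1,2p;4,5p'
python3 plan.py 0.616 -0.1215 0.235 75.4
```

```text
eef_pos: [0.5956, 0.0958, 0.2856]
time_s: 38.1
eef_pos: [0.5957, 0.0973, 0.286]
wrist_force: [0.6, 1.3, -0.9]
width: 0.295
time_s: 38.7
eef_pos: [0.5957, 0.0973, 0.286]
wrist_force: [-0.3, 0.0, -1.1]
width: 0.292
t38.70 pos [0.5957 0.0973 0.286 ] jaw75.3 j6 0.42 w0.292 F [-0.3  0.  -1.1] tilt [-0.   0.2  0. ]
shift frac [ 0.0851 -0.1248 -0.3444] rows4.5 turn deg -0.1 frac -0.0002 rows 0.0
tiltfix ay 0.0001 az 0.0005
```

```bash
python3 -m handwheel '[[0,-0.025,-0.07,0,0,0.0005,-1],[0,-0.025,-0.07,0,0,0,-1],[0,-0.025,-0.07,0,0,0,-1],[0.02,-0.025,-0.07,0,0,0,-1],[0.04,-0.018,-0.06,0,0,0,-1],[0.025,0,0,0,0,0,-1],[0,0,0,0,0,0,-1],[0,0,0,0,0,0,-1]]' |sed -n '1,2p;4,5p'
python3 plan.py 0.617 -0.1225 0.235 75.4
```

```text
time_s: 39.5
eef_pos: [0.6144, -0.125, 0.2336]
wrist_force: [-0.8, -0.4, -1.8]
width: 0.292
t39.50 pos [ 0.6144 -0.125   0.2336] jaw75.5 j6 0.05 w0.292 F [-0.8 -0.4 -1.8] tilt [-0.1  0.1  0. ]
shift frac [-0.0024 -0.0031  0.0051] rows0.1 turn deg 0.1 frac 0.0003 rows 0.0
tiltfix ay 0.0003 az 0.0003
```

```bash
python3 -m handwheel '[[0,-0.002,0.004,0,0,0,-1],[0,0,0,0,0,0,-1],[0,0,0,0,0,0,-1]]' |sed -n '2p'
python3 -m handwheel '[[0,0,0,0,0,0,-1],[0,0,0,0,0,0,-1],[0,0,0,0,0,0,-1],[0,0,0,0,0,0,-1],[0,0,0,0,0,0,-1],[0,0,0,0,0,0,-1],[0,0,0,0,0,0,-1],[0,0,0,0,0,0,-1],[0,0,0,0,0,0,-1],[0,0,0,0,0,0,-1],[0,0,0,0,0,0,-1],[0,0,0,0,0,0,-1]]' |sed -n '1,2p;4,5p'
python3 -m handwheel '[[0,0,0,0,0,0,-1],[0,0,0,0,0,0,-1],[0,0,0,0,0,0,-1],[0,0,0,0,0,0,-1],[0,0,0,0,0,0,-1],[0,0,0,0,0,0,-1]]' |sed -n '1,2p;4,5p'
python3 -c "
from h import *
im=grab_frame('side')[:,:,::-1]; a=cv2.imread('pics/s18.png')
cv2.imwrite('pics/s19.png',np.hstack([cv2.resize(a[60:300,150:350],(390,468)),cv2.resize(im[100:340,220:420],(390,468))]))"
python3 plan.py 0.5376 -0.3202 0.235 75.4
```

```text
eef_pos: [0.6173, -0.1207, 0.236]
time_s: 41.0
eef_pos: [0.6178, -0.1196, 0.2372]
wrist_force: [-0.3, 0.6, -1.6]
width: 0.291
time_s: 41.6
eef_pos: [0.6178, -0.1195, 0.2372]
wrist_force: [-0.0, 0.4, -1.6]
width: 0.292
t41.65 pos [ 0.6178 -0.1195  0.2371] jaw75.8 j6 0.06 w0.292 F [ 0.2 -0.4 -1.6] tilt [-0.   0.4  0. ]
shift frac [ 0.0025  0.0474 -0.3571] rows4.3 turn deg 0.4 frac 0.0011 rows 0.0
tiltfix ay 0.0003 az 0.0010
```

View pics/s19.png

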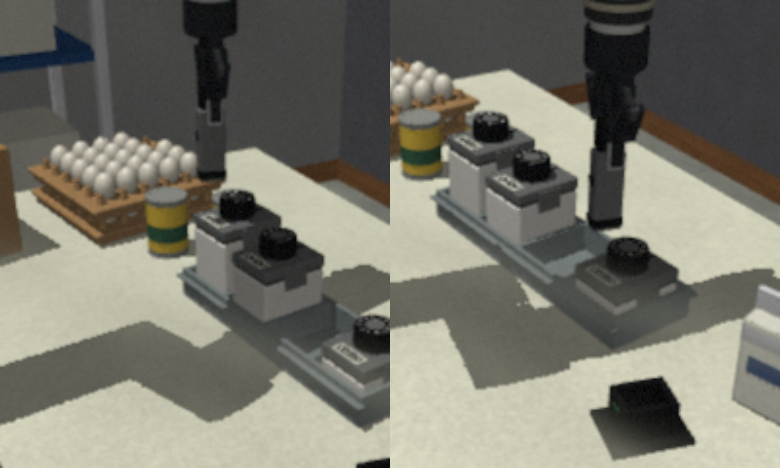

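Side views: the scanner hangs vertically above the large label (left panel) and the mini label (right panel, nose at (605,222)). A numeric nose check follows, then the move back above the cradle.

```bash
python3 - <<'E'
from h import *
print(proj("side",[.6165,-.1185,.148]),"seen 330.3 213.8")
print(proj("side",[.582,.200,.2195]),"seen",150+212*200/390,60+176*240/468)
E
python3 -m handwheel '[[-0.02,0.011,-0.07,0,0.0003,0.001,-1],[0,0.011,-0.08,0,0,0,-1],[0,0.011,-0.08,0,0,0,-1],[0,0.011,-0.08,0,0,0,-1],[0,0.003,-0.047,0,0,0,-1],[0,0,0,0,0,0,-1],[0,0,0,0,0,0,-1]]' |sed -n '1,2p;4,5p'
python3 plan.py 0.5376 -0.3202 0.18 75.4
```

```text
(np.float64(328.7276744844525), np.float64(216.05043380142985)) seen 330.3 213.8
(np.float64(257.6614196267831), np.float64(151.88467159165106)) seen 258.71794871794873 150.25641025641028
time_s: 42.35
eef_pos: [0.536, -0.3265, 0.2488]
wrist_force: [0.2, -0.2, -1.8]
width: 0.291
t42.35 pos [ 0.536  -0.3265  0.2488] jaw76.0 j6 -0.30 w0.291 F [ 0.2 -0.2 -1.8] tilt [0.  0.1 0. ]
shift frac [1.147e-01 1.000e-04 1.080e-02] rows1.4 turn deg 0.6 frac 0.0016 rows 0.1
tiltfix ay 0.0000 az 0.0001
```

```bash
python3 -m handwheel '[[0.05,0,0.011,0.0016,0,0,-1],[0.06,0,0,0,0,0.0004,-1],[0,0,0,0,0,0,-1],[0,0,0,0,0,0,-1]]' |sed -n '1,2p;4,5p'
python3 plan.py 0.5376 -0.3202 0.18 75.4
```

```text
time_s: 42.75
eef_pos: [0.5399, -0.3171, 0.1833]
wrist_force: [-0.3, 0.2, -0.4]
width: 0.29
t42.75 pos [ 0.5399 -0.3171  0.1833] jaw75.5 j6 -0.28 w0.290 F [-0.3  0.2 -0.4] tilt [0.  0.1 0. ]
shift frac [ 0.0055  0.0024 -0.006 ] rows0.1 turn deg 0.1 frac 0.0004 rows 0.0
tiltfix ay 0.0000 az 0.0002
```

```bash
python3 -m handwheel '[[0,0.0035,-0.007,0,0,0.0002,-1],[0,0,0,0,0,0,-1],[0,0,0,0,0,0,-1]]' |sed -n '2p'
python3 -m handwheel '[[0.03,0.001,0,0,0,0.0003,-1],[0.02,0.001,0,0,0,0.0003,-1],[0,0,0,0,0,0,-1]]' |sed -n '2p;4p'
python3 plan.py 0.5376 -0.3202 0.0975 75.4
```

```text
eef_pos: [0.5386, -0.3205, 0.1874]
eef_pos: [0.5388, -0.3213, 0.1596]
wrist_force: [-0.2, -0.3, -2.4]
t43.35 pos [ 0.5388 -0.3213  0.1596] jaw75.6 j6 -0.29 w0.295 F [-0.2 -0.3 -2.4] tilt [0.2 0.3 0. ]
shift frac [0.1034 0.003  0.0015] rows1.2 turn deg 0.2 frac 0.0007 rows 0.0
tiltfix ay -0.0004 az 0.0009
```

```bash
python3 -m handwheel '[[0.035,0.003,0.001,0,-0.0004,0.0009,-1],[0.02,0.001,0,0,0,0.0003,-1],[0,0,0,0,0,0,-1]]' |sed -n '2p;4p'
python3 plan.py 0.5376 -0.3202 0.0975 75.4
```

```text
eef_pos: [0.5375, -0.3208, 0.1275]
wrist_force: [0.2, -0.4, -1.4]
t43.65 pos [ 0.5375 -0.3208  0.1275] jaw75.6 j6 -0.29 w0.296 F [ 0.2 -0.4 -1.4] tilt [0. 0. 0.]
shift frac [0.05   0.0001 0.001 ] rows0.6 turn deg 0.2 frac 0.0006 rows 0.0
tiltfix ay -0.0001 az 0.0001
```

```bash
python3 -m handwheel '[[0.025,0,0.001,0,0,0.0003,-1],[0.02,0,0,0,0,0.0003,-1],[0,0,0,0,0,0,-1]]' |sed -n '2p;4p'
python3 plan.py 0.5376 -0.3202 0.0975 75.4
```

```text
eef_pos: [0.5387, -0.321, 0.1019]
wrist_force: [-0.6, -0.7, -1.9]
t43.95 pos [ 0.5387 -0.321   0.1019] jaw75.6 j6 -0.29 w0.294 F [-0.6 -0.7 -1.9] tilt [ 0.1 -0.1  0. ]
shift frac [0.0073 0.0021 0.0008] rows0.1 turn deg 0.2 frac 0.0006 rows 0.0
tiltfix ay -0.0002 az -0.0001
```

```bash
python3 -m handwheel '[[0.01,0.002,0.001,0,0,0,-1],[0,0,0,0,0,0,-1]]' |sed -n '2p;4p'
python3 plan.py 0.5376 -0.3202 0.0975 75.4
python3 -m handwheel '[[0,0,0,0,0,0,1],[0,0,0,0,0,0,1],[0,0,0,0,0,0,1],[0,0,0,0,0,0,1],[0,0,0,0,0,0,1]]' |sed -n '2p;4,5p'
python3 -m handwheel '[[-0.05,0,0,0,0,0,1],[-0.07,0,0,0,0,0,1],[-0.08,0,0,0,0,0,1],[-0.08,0,0,0,0,0,1],[-0.04,0.06,0,0,0,0,1],[0,0.06,0,0,0,0,1],[0,0,0,0,0,0,1],[0,0,0,0,0,0,1]]' |sed -n '1,2p;4,5p'
python3 - <<'E'
from h import *
a=grab_frame("top")[:,:,::-1]; cv2.imwrite("pics/top9.png",a); b=cv2.imread("pics/top0.png")
# movement since the start in bystander regions, and scanner top (dark black end) near its old place
for n,(u0,u1,v0,v1) in dict(tins=(75,170,135,230),milk=(405,470,128,182),scanner=(390,445,200,255)).items():
    d=np.abs(a[v0:v1,u0:u1].astype(int)-b[v0:v1,u0:u1]).max(2); print(n,"mean diff",d.mean().round(1),"frac>60",(d>60).mean().round(3))
E
python3 lab.py .15 pics/w20.png
```

```text
eef_pos: [0.5389, -0.321, 0.0978]
wrist_force: [-0.2, 0.2, -1.4]
t44.15 pos [ 0.5389 -0.321   0.0978] jaw75.6 j6 -0.28 w0.290 F [-0.2  0.2 -1.4] tilt [0.2 0.1 0. ]
shift frac [0.0005 0.0024 0.0008] rows0.0 turn deg 0.2 frac 0.0006 rows 0.0
tiltfix ay -0.0005 az 0.0004
eef_pos: [0.5395, -0.3213, 0.0993]
wrist_force: [-0.2, -0.4, -0.1]
width: 0.999
time_s: 45.45
eef_pos: [0.467, -0.3018, 0.2978]
wrist_force: [0.9, -0.3, -0.3]
width: 1.001
tins mean diff 3.2 frac>60 0.0
milk mean diff 28.8 frac>60 0.269
scanner mean diff 35.4 frac>60 0.326
0.15 (11.667129296063152, 60, (53.650245666503906, 17.50284194946289), array([ 607.18951416, -355.17208862]), array([ 647.84495163, -344.62999535]), np.float32(14.536824))
```

```bash
python3 -m handwheel '[[-0.02,0.05,0.06,0,0,0,1],[0,0.05,0.06,0,0,0,1],[0,0.05,0.06,0,0,0,1],[0,0,0.08,0,0,0,1],[0,0,0.08,0,0,0,1],[0,0,0.08,0,0,0,1],[0,0,0.08,0,0,0,1],[0,0,0,0,0,0,1],[0,0,0,0,0,0,1]]' |sed -n '1,2p;4,5p'
python3 - <<'E'
from h import *
for cam,reg in(("top",dict(tins=(75,170,135,230),milk=(405,470,128,182),scanner=(390,445,200,255))),("side",dict(tins=(220,290,150,195),milk=(390,455,240,325),scanner=(320,380,250,335)))):
    a=grab_frame(cam)[:,:,::-1]; cv2.imwrite(f"pics/{cam}10.png",a); b=cv2.imread(f"pics/{cam}0.png")
    for n,(u0,u1,v0,v1) in reg.items():
        A,B=[cv2.GaussianBlur(cv2.cvtColor(x[v0:v1,u0:u1],cv2.COLOR_BGR2GRAY),(3,3),0).astype(np.float32) for x in(a,b)]
        print(cam,n,"diff",np.abs(A-B).mean().round(1),"frac>40",(np.abs(A-B)>40).mean().round(3),"shift",np.round(cv2.phaseCorrelate(A,B)[0],1))
E
python3 plan.py 0.45 0 0.3 90; python3 lab.py .075 .125 .15 pics/w21.png
```

```text
time_s: 46.45
eef_pos: [0.4598, 0.0226, 0.3008]
wrist_force: [-0.8, -1.3, -0.3]
width: 1.001
top tins diff 13.0 frac>40 0.0 shift [ 0.1 -0. ]
top milk diff 14.0 frac>40 0.0 shift [-0. -0.]
top scanner diff 10.5 frac>40 0.001 shift [0.1 0.3]
side tins diff 27.0 frac>40 0.245 shift [-0.1  0.7]
side milk diff 4.4 frac>40 0.0 shift [-0.  0.]
side scanner diff 6.0 frac>40 0.03 shift [-0.4 -0. ]
t46.55 pos [0.4595 0.0213 0.3009] jaw75.6 j6 0.30 w1.003 F [-0.9 -0.2 -0.1] tilt [-0.  -0.5 -0. ]
shift frac [ 0.0016  0.0065 -0.0383] rows0.5 turn deg -14.4 frac -0.0401 rows 1.7
tiltfix ay -0.0003 az -0.0013
0.075 (3.6042101725002316, 140, (51.692665100097656, 19.96527671813965), array([ 616.01843262, -122.27612305]), array([ 657.90681839, -119.21623755]), np.float32(4.1779523))
0.125 (6.104822341403109, 170, (55.23800277709961, 19.92687225341797), array([602.17791748, 215.97967529]), array([644.05062485, 219.2471776 ]), np.float32(4.4619865))
0.15 (2.8765716139762763, 140, (52.036842346191406, 19.82273292541504), array([585.27301025, 202.14607239]), array([627.11935806, 205.73540926]), np.float32(4.9025))
```

```bash
python3 -c "
from cell import *
print(finish_job())"
```

```text
the job is handed in; nothing more can be done
None
```

I crated and dated the three canisters that were there (large, medium and mini), then scanned their labels and handed the job in at about 47 s. The small canister was absent, so its pocket is empty. The scanner is back in its cradle.

- **Crating:** Large, medium and mini are in the first, second and fourth pockets. The mini was knocked about 3 cm aside during the run, so I located it again before picking it up.
- **Dating:** The large ring went from 4 to 8, the mini from 11 to 8 and the medium from 10 to 8. The close-up pictures showed 8 at every mark before I picked up the scanner.
- **Scanning:** I held the scanner about 7 cm above each label, from left to right, for 1.8 s or more. A side-view check for large and mini put the nose within about 3 px of where it should be. Over the medium the beam was about 4–6 mm off the label's centre, inside the 15 mm allowed. Nothing reports whether a label was actually read.
- **Final checks:**
  - **Scanner, tins and milk pack:** the overhead picture puts them within 0.3 px of where they were at the start. The side view of the tins differed only because the crated large canister now stands in front of them.
  - **Canisters:** the last wrist picture found the large and mini seated. It did not pick up the medium's label, so I rely on the earlier pictures that showed it seated.
- **What went wrong:** The first grip on the large canister was about 1 cm too high, so I set it in its pocket and gripped it again before turning the ring. I noticed no pressing or contact problems.

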